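Crank the press down on a bonded bag base

TASK

The bonded pair of bag base boards lying on the bed of the geared bench press has to be clamped. Take the loose crank, fit it fully home on the square shaft end on top of the press, finding the flats gently by feel, and wind it clockwise (seen from above) until the platen holds the boards firmly and the crank has clearly stiffened, but do not overtighten and crush them. Leave the crank on the shaft and let go, and do not disturb the boards or the other things on the bench.

Things in the scene. Friction and masses are not known exactly. Their poses are not given: they have to be found in the camera images.
- crank_hub (a point): Centre of the hub of the loose dark steel crank (0.4 kg), standing on its hub on the bench. Hub: 36 x 36 mm block, 40 mm tall, this point half-way up; z up, x points along the arm (20 mm wide, 8 mm thick, flush with the hub's top) to the grip; flat sides face x and y. Pinch it across the free y sides.
- crank_mouth (a point): Centre of the mouth of the crank's square hole, in the middle of the hub's underside; axes as crank_hub. The hole is 16.6 mm square, sides parallel to the hub's, 31 mm deep.
- crank_grip (a point): Centre of the crank's upright black hand grip: a 24 mm cylinder, 46 mm tall, turning freely on its pin, 75 mm along x from the hub's axis. Its lower end is 2 mm above the arm; this point is 65 mm above the hub's underside. Axes are the crank's, not the sleeve's.
- shaft_seat (a point): Middle of the top of the round collar (38 mm across, 8 mm high) on the press head; the fully fitted hub rests on it. From here the shaft end rises: 14 mm square for 22 mm, then a round pilot 13.6 mm across, 7 mm high, its tip tapered. z up; x, y are the press's, NOT the square's: how its flats face is not measured and differs each time.
- shaft_shoulder (a point): Point on the shaft's axis at the top of its square, 22 mm above shaft_seat. The hub stops here unless its hole is centred and within about 10 degrees of the flats (four ways round); then it drops. The shaft turns in place (never rises or sinks) against about 0.4 N m of friction, so 5 N at the grip. Axes are the press's.
- bed (a point): Middle of the top of the press bed (130 mm along x, 190 mm along y, 20 mm above the bench); axes of the press. Steel columns at y = +78 and -78 mm carry the blue head, 64 x 190 mm, 112 to 172 mm above the bench.
- platen: Sprung steel platen under the head, 100 x 110 x 12 mm; origin mid-underside, z up. A clockwise turn lowers it 20 mm. From touching the boards its spring (20 N/mm) loads them; the grip then needs 1 N more for each 24 N on them. Firm is 30 N or more on the boards; above 150 N they are crushed. It stays where it is left.
- board: The loose bonded pair of black bag base boards on the press bed, 120 x 90 mm, 20 mm thick overall; origin mid-underside, z up.
- cone_a: Red thread cone, 60 mm across, 92 mm tall; origin mid-underside. Leave alone.
- cone_b: Black thread cone, 60 mm across, 92 mm tall; origin mid-underside. Leave alone.
- tin: Small round aluminium tin, 38 mm across, 32 mm tall; origin mid-underside. Leave alone.
- mallet: Hammer lying on the bench, 240 mm long along x. Leave alone.
- rule: Flat steel rule, 30 x 220 x 4 mm, long along y. Leave alone.
- mug: White mug, 76 mm across, 90 mm tall; origin mid-underside. Leave alone.
- awl: Screwdriver lying on the bench, 170 mm long along x. Leave alone.
There are look-alikes about, which are no part of the job. There is more than one size of the board; the job needs the larger. Of the things that look like the part that bears crank_hub, take the one that is nearest to the robot's base at the start.

How it is judged:
On the way, in this order (a step that is already met when the one before it is completed fails the run):
1. the crank is fully home on the square shaft while the platen is still well clear of the boards (z of crank_mouth in the frame of shaft_seat below 0.004 m and horizontal distance between crank_mouth and shaft_seat below 0.004 m and angle between crank_mouth's own z axis and vertical below 0.15 rad and z of platen in the frame of board above 0.045 m), for 0.2 s.
2. the crank, on the shaft, has wound the platen down onto the boards (z of crank_mouth in the frame of shaft_seat below 0.004 m and horizontal distance between crank_mouth and shaft_seat below 0.004 m and angle between crank_mouth's own z axis and vertical below 0.15 rad and contact force between platen and board above 30 N), for 0.2 s.
At the end, for the whole second after the job is handed in: The crank's hub rests on the shaft collar (within 4 mm, upright within 8 degrees), the platen presses the boards with 30 to 150 N, the boards lie within 10 mm of where they were, and all is at rest and released (all of step 2 and contact force between platen and board below 150 N and distance of board from where it was at the start of the episode below 0.01 m and linear speed of each of board, platen below 0.01 m/s); the robot touches nothing.
It fails at once if the boards are crushed: the platen presses them with more than 150 N (contact force between platen and board above 150 N).
It fails at once if the crank is forced on: more than 60 N between crank and press while the hub is not yet home (contact force between crank and press above 60 N and z of crank_mouth in the frame of shaft_seat above 0.006 m).
It fails at once if a bystander on the bench is moved by more than 30 mm (distance of any of cone_a, cone_b, tin, mallet, rule, mug, awl from where it was at the start of the episode above 0.03 m).
It also fails if it takes over 72 s, if anything falls off the work surface, if the arm or the gripper's body presses on something with over 40 N, if the wrist force passes 120 N, or if a joint passes its speed limit or range.

ROBOT

A 6-joint arm with a two-finger parallel gripper is mounted at the origin on the work surface. World frame = base frame: x ahead of the robot, y to its left, z up, the work surface at z = 0. Lengths are in m, angles in rad, forces in N, time in s.
With the tool pointing down it reaches from about 0.4 to 0.825 m from the base axis. Payload 7 kg.
Tool frame: the origin (TCP) lies at the very end of the fingers, on their centre line; the grasp point (between the pads) lies 19 mm behind it (grip_depth is the distance from the TCP to the grasp point, in m); z points along the fingers, y is the direction in which the jaws open and shut (so a half turn about z gives the same grasp; the last joint's range is limited). The gripper opens to 88 mm and grips with 3 to 60 N. Pads are 19 mm wide; open, the fingers measure 130 mm over their backs; the gripper's body (78 mm by 193 mm) begins 47 mm behind the grasp point.
Start: joints at [1.437, 0.359, 0.012, 0, -1.224, -0.288], TCP at [0.276, 0.616, 0.227] pointing down, gripper open.
Joint ranges: [-3.07, 3.07], [-1.43, 2.12], [-1.02, 1.25], [-3.03, 1.67], [-3.05, -0], [-3.03, 3.03]. Speed limits (rad/s): [2.39, 2.39, 3.01, 3.14, 3.14, 3.14].

INTERFACE

Orientations are given as [roll, pitch, yaw] about the fixed x, y, z axes, in that order (R = Rz(yaw) Ry(pitch) Rx(roll)).
In Python, from station import get_state, grab_frame, get_calibration, job_done, grip_depth gives the robot as it stands. The module is installed in compiled form; this text tells all that it offers.
- The arm moves only by the shell command python3 -m crank 'ROWS' [FORCE]. ROWS is JSON, a list of rows, each an object with "turn": the turn, a rotation vector about the tool's x, y, z each as a share of 2 pi rad, from -1 to 1, a list of three; "slide": the shift along the tool's x, y, z each as a share of 0.5 m, from -1 to 1, a list of three; "fingers": the opening, from -1 (shut) to 1 (fully open). A call has 1 to 5 rows; each row is the pose to reach, as a shift and turn from the pose commanded when the call began, along the tool's axes at that moment, turning the shorter way round; what a row does not reach only later rows make up. A row lasts 1/12 s, in which the tool goes at most 41.7 mm and 7.16 degrees, less where a joint would pass 70% of its speed; a pose out of reach is approached as far as the arm can. A call with a number of a shift or a turn outside -1 to 1 is refused whole. A call with a gripper value outside its range is refused whole. The fingers move at their own pace and stop on an object; FORCE is the grip in N (left out, the last holds). Time passes only in rows, so rows that repeat a pose let the fingers close. It gives the time, the measured TCP pose, the force and the opening at its end, in the units of the state.
- get_state(): the state, without advancing time (a new reading comes with each control period).
- grab_frame(name): name is "scene" or "top" or "wrist"; returns the picture (400x640x3 uint8, red, green, blue); there is no depth.
- get_calibration(name): a dict with "K" (3x3 intrinsics, pixels), "dist" ([k1, k2, p1, p2, k3] as OpenCV has them; the pictures are not rectified), "pose" (4x4, takes a point from camera to world coordinates). Camera axes: x right, y up, looking along -z (the intrinsics and any distortion apply to the point x, -y, -z); pixel columns grow to the right and rows downward; lengths in m; the calibration is good to about 2 mm. A picture is of the moment at which its call begins: read the wrist's pose just before it. get_calibration takes no time and is no camera call; for the wrist camera it gives the pose at the moment of the call.
- job_done(): hands the job in, once; it reports no verdict.
The state is a dict: "t": time; "q": joint angles; "qd": joint speeds; "joint_efforts": joint torques, N m; "eef_pos": TCP position; "ee_rot": TCP orientation; "force": force on the tool from outside, world axes, zero at the start; "moment": the same for the moment, N m; "width": finger opening in m.
Only numpy, scipy, OpenCV 4.12 (cv2) and the standard library are available. Lean on these libraries where they do the work, as an engineer would, in place of code of your own. Each camera call takes 0.05 s, during which the arm holds its last target.

## Working session

There is one attempt and no reset: what is moved stays moved. The work goes in short steps, Python scripts to look and compute and a shell command to move; the robot and the scene stay as the last step left them, time stands still between calls to the robot, and variables do not carry over. Pictures are saved under pics/ and viewed, and the job is handed in when it is done.

```bash
mkdir -p pics
cat > h.py <<'E'
import numpy as np, cv2
from station import *
from scipy.spatial.transform import Rotation as Rn
def snap(n,f):
    im=grab_frame(n); cv2.imwrite('pics/'+f,cv2.cvtColor(im,cv2.COLOR_RGB2BGR)); return im
def ray(cal,uv):
    uv=np.array(uv,float).reshape(-1,1,2)
    p=cv2.undistortPoints(uv,np.array(cal['K']),np.array(cal['dist'])).reshape(-1,2)
    P=np.array(cal['pose']); d=np.c_[p[:,0],-p[:,1],-np.ones(len(p))]@P[:3,:3].T
    return P[:3,3],d
def onz(cal,uv,z):
    o,d=ray(cal,uv); return o+d*((z-o[2])/d[:,2])[:,None]
def proj(cal,X):
    P=np.array(cal['pose']); c=(np.array(X,float).reshape(-1,3)-P[:3,3])@P[:3,:3]
    c=c*[1,-1,-1]
    return cv2.projectPoints(c,np.zeros(3),np.zeros(3),np.array(cal['K']),np.array(cal['dist']))[0].reshape(-1,2)
def tri(c1,u1,c2,u2):
    o1,d1=ray(c1,u1);o2,d2=ray(c2,u2)
    A=np.c_[d1[0],-d2[0]];s=np.linalg.lstsq(A,o2-o1,rcond=None)[0]
    a=o1+s[0]*d1[0];b=o2+s[1]*d2[0];return (a+b)/2,np.linalg.norm(a-b)
E
python3 - <<'E'
from h import *
np.set_printoptions(precision=4,suppress=True)
for n in ['scene','top','wrist']:
    snap(n,n+'0.png'); c=get_calibration(n); print(n,np.array(c['K']).tolist(),c['dist']); print(np.array(c['pose']))
print(get_state(),grip_depth)
E
```

```text
scene [[491.93295539988316, 0.0, 327.33270409016075], [0.0, 491.93295539988316, 199.09635243138482], [0.0, 0.0, 1.0]] [-0.0489  0.      0.      0.      0.    ]
[[ 0.062  -0.7376  0.6724  1.3405]
 [ 0.998   0.0514 -0.0357 -0.091 ]
 [-0.0082  0.6733  0.7394  1.0113]
 [ 0.      0.      0.      1.    ]]
top [[403.08874755480383, 0.0, 312.4867134055666], [0.0, 403.08874755480383, 192.93087724419019], [0.0, 0.0, 1.0]] [0.0092 0.     0.     0.     0.    ]
[[-0.0047  0.994  -0.1097  0.4333]
 [-1.     -0.0046  0.0014 -0.0271]
 [ 0.0009  0.1097  0.994   1.3884]
 [ 0.      0.      0.      1.    ]]
wrist [[351.93770815352394, 0.0, 320.55765326931146], [0.0, 351.93770815352394, 201.0762238282521], [0.0, 0.0, 1.0]] [0.002 0.    0.    0.    0.   ]
[[-0.409   0.8849  0.223   0.3351]
 [-0.9125 -0.3971 -0.0976  0.5885]
 [ 0.0022 -0.2434  0.9699  0.3853]
 [ 0.      0.      0.      1.    ]]
{'t': 0.15, 'q': array([ 1.4371,  0.3592,  0.0113, -0.0002, -1.2241, -0.2881]), 'qd': array([-0.    , -0.0025,  0.0039,  0.0008,  0.0007,  0.0007]), 'joint_efforts': array([ -0.0012, -58.3272,  29.3291,   7.0012,   0.0088,  -0.0001]), 'eef_pos': array([0.2762, 0.6155, 0.2259]), 'ee_rot': array([ 3.1404, -0.0001, -0.4219]), 'force': array([-0.2495, -0.5522, -0.3893]), 'moment': array([ 0.0344,  0.0668, -0.0388]), 'width': 0.08758962318696022} 0.0188
```

View pics/scene0.png

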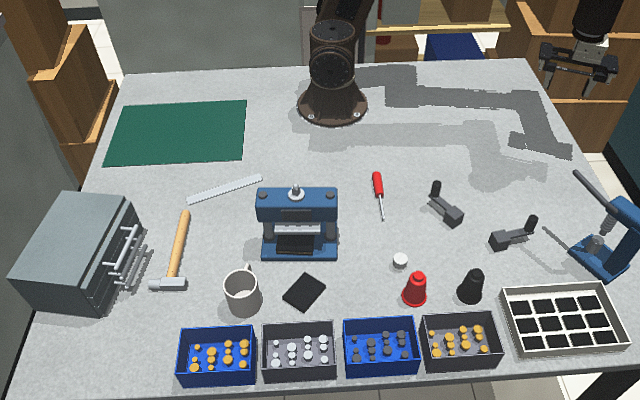

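View pics/top0.png

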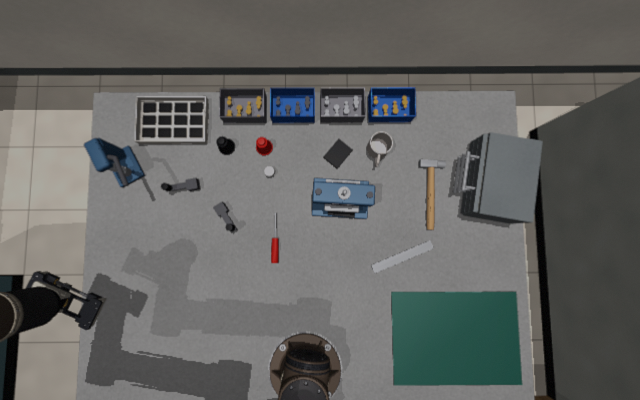

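View pics/wrist0.png

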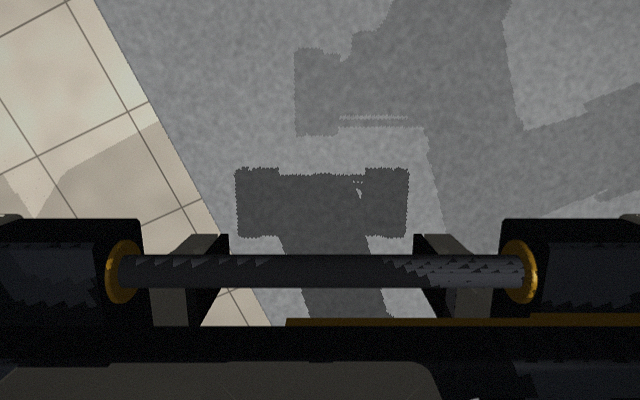

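The scene shows the press near the middle, with its shaft at scene (296,190) and top (344,192). There are two cranks, at top (226,217) and (182,186). I'll zoom in on each.

Run:
```python
from h import *
np.set_printoptions(precision=4,suppress=True)
t=cv2.imread('pics/top0.png');s=cv2.imread('pics/scene0.png')
def crop(i,x,y,w,h,k): return cv2.resize(i[y:y+h,x:x+w],None,fx=k,fy=k,interpolation=cv2.INTER_CUBIC)
cv2.imwrite('pics/c1.png',np.vstack([crop(t,195,185,80,60,5*2),]))
cv2.imwrite('pics/c2.png',crop(t,300,165,90,65,8))
cv2.imwrite('pics/c3.png',crop(s,410,170,80,60,10))
cv2.imwrite('pics/c4.png',crop(s,245,175,100,75,8))
ct=get_calibration('top')
print(onz(ct,[[226,217],[182,186],[344,192],[338,152],[269,171],[263,146],[225,145]],0.03))
```

```text
[[ 0.5031  0.2625  0.03  ]
 [ 0.6089  0.4136  0.03  ]
 [ 0.5859 -0.1359  0.03  ]
 [ 0.724  -0.1171  0.03  ]
 [ 0.6592  0.119   0.03  ]
 [ 0.7461  0.1402  0.03  ]
 [ 0.7502  0.2706  0.03  ]]
```

View pics/c1.png

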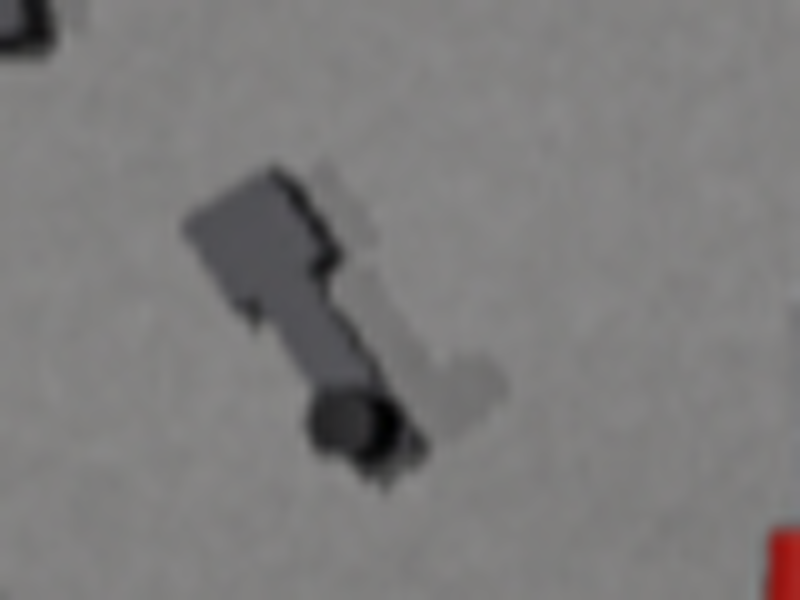

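View pics/c2.png

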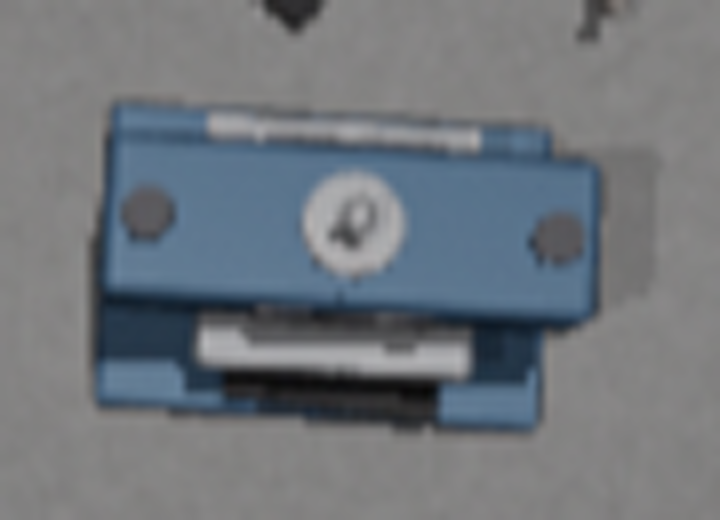

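View pics/c3.png

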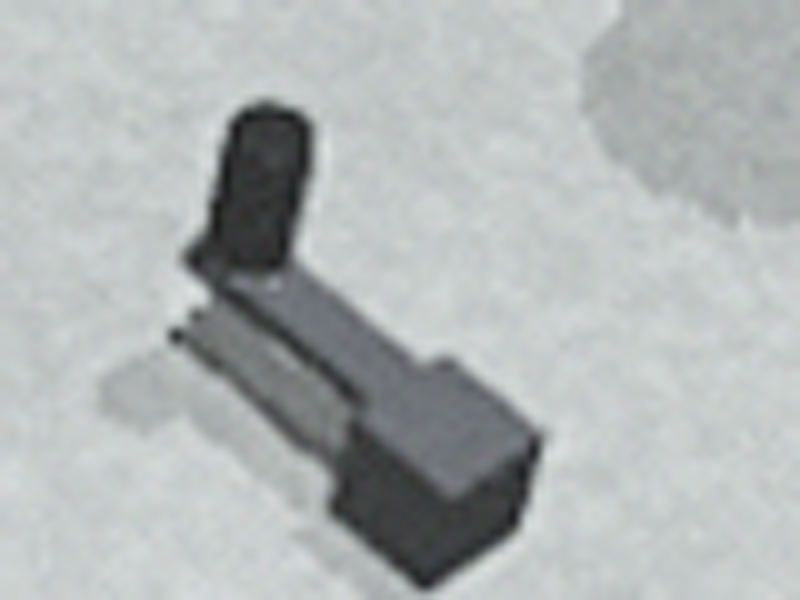

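View pics/c4.png

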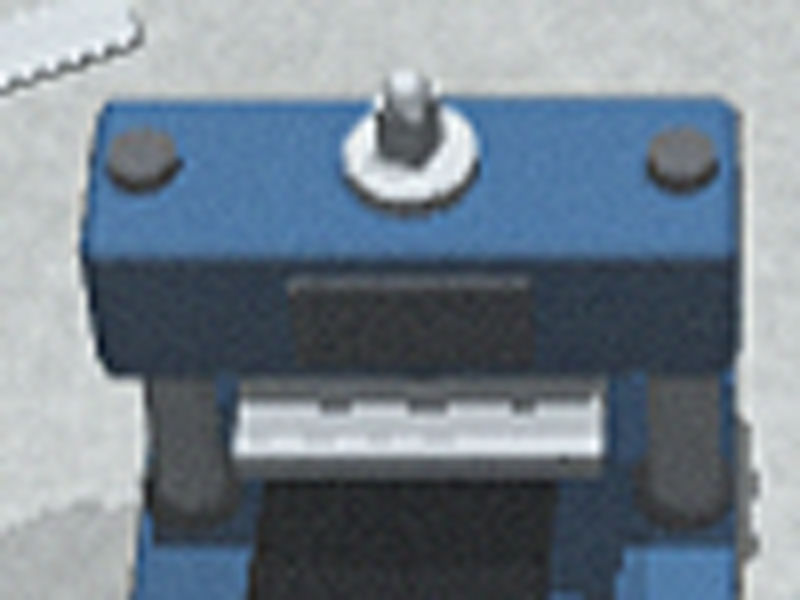

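Run:
```python
from h import *
np.set_printoptions(precision=4,suppress=True)
ct=get_calibration('top');cs=get_calibration('scene')
T=lambda l,o,k:(np.array(l,float)+.5)/k-.5+np.array(o)
# crank hub top corners in top and scene
ht=T([[185,228],[272,172],[338,250],[252,318]],(195,185),10)
a=onz(ct,ht,0.04);print(a,a.mean(0))
hs=T([[355,410],[455,495],[542,435],[445,360]],(410,170),10)
b=onz(cs,hs,0.04);print(b,b.mean(0))
g=onz(ct,T([[340,420]],(195,185),10),0.088);print('grip top',g)
g2=onz(cs,T([[270,115]],(410,170),10),0.088);print(g2)
# end of arm: 
# press collar centre
c=onz(ct,T([[354,224]],(300,165),8),0.18);print('collar top',c)
c=onz(cs,T([[410,158]],(245,175),8),0.18);print('collar scene',c)
# head corners
print(onz(ct,T([[110,135],[600,158],[590,318],[105,292]],(300,165),8),0.172))
print(onz(cs,T([[105,100],[738,100],[738,262],[88,262]],(245,175),8),0.172))
# pilot tip
print('pilot',tri(ct,T([[360,208]],(300,165),8),cs,T([[408,75]],(245,175),8)))
```

```text
[[0.5351 0.3043 0.04  ]
 [0.5538 0.2756 0.04  ]
 [0.5275 0.253  0.04  ]
 [0.5048 0.2813 0.04  ]] [0.5303 0.2786 0.04  ]
[[0.519  0.2606 0.04  ]
 [0.5495 0.2799 0.04  ]
 [0.531  0.3074 0.04  ]
 [0.5034 0.2882 0.04  ]] [0.5257 0.284  0.04  ]
grip top [[0.4694 0.2414 0.088 ]]
[[0.4568 0.2437 0.088 ]]
collar top [[ 0.5674 -0.1233  0.18  ]]
collar scene [[ 0.5645 -0.1225  0.18  ]]
[[ 0.6028 -0.0315  0.172 ]
 [ 0.5931 -0.2178  0.172 ]
 [ 0.5321 -0.2127  0.172 ]
 [ 0.5428 -0.0293  0.172 ]]
[[ 0.5273 -0.2125  0.172 ]
 [ 0.5404 -0.0258  0.172 ]
 [ 0.6039 -0.0305  0.172 ]
 [ 0.5911 -0.2152  0.172 ]]
pilot (array([ 0.569 , -0.1217,  0.2189]), np.float64(0.0014336251511825862))
```

Both views agree to a few millimetres: hub at about (0.527, 0.281), crank pointing at about -148°, and collar at about (0.566, -0.123). Next I move the wrist camera over the crank.

```bash
cat >> h.py <<'E'
def go(x,y,z,yaw,ref=None):
    s=get_state(); p=np.array(s['eef_pos']); R=Rn.from_euler('xyz',s['ee_rot'])
    if ref is not None: p=np.array(ref[:3]); R=Rn.from_euler('xyz',[np.pi,0,ref[3]])
    G=Rn.from_euler('xyz',[np.pi,0,yaw])
    sl=R.inv().apply(np.array([x,y,z])-p)/0.5; tv=(R.inv()*G).as_rotvec()/(2*np.pi)
    print('slide',np.round(sl,4).tolist(),'turn',np.round(tv,4).tolist(),'t',s['t'],'yaw',np.degrees(s['ee_rot'][2]).round(2),'pos',p.round(4))
E
python3 -c "
from h import *
go(.527,.281,.2,np.radians(33))
go(.527,.281,.2,np.radians(33),(.2762,.6159,.2269,-.4217))"
```

```text
slide [0.7315, 0.4049, 0.0523] turn [0.0002, 0.0001, -0.1588] t 0.15 yaw -24.17 pos [0.2762 0.6155 0.2259]
slide [0.7318, 0.4058, 0.0538] turn [0.0, 0.0, -0.1588] t 0.15 yaw -24.17 pos [0.2762 0.6159 0.2269]
```

```bash
python3 -m crank '[{"turn":[0,0,-0.1588],"slide":[0.7315,0.405,0.054],"fingers":1},{"turn":[0,0,-0.1588],"slide":[0.7315,0.405,0.054],"fingers":1},{"turn":[0,0,-0.1588],"slide":[0.7315,0.405,0.054],"fingers":1},{"turn":[0,0,-0.1588],"slide":[0.7315,0.405,0.054],"fingers":1},{"turn":[0,0,-0.1588],"slide":[0.7315,0.405,0.054],"fingers":1}]' 20; python3 -c "
from h import *
go(.527,.281,.2,np.radians(33))"
```

```text
t: 0.57
eef_pos: [0.4013, 0.4483, 0.2129]
ee_rot: [3.141, 0.0, 0.208]
force: [1.1, 0.6, -0.5]
width: 0.0876
slide [0.177, 0.3792, 0.0259] turn [0.0, 0.0, -0.0586] t 0.5667 yaw 11.91 pos [0.4013 0.4483 0.2129]
```

```bash
python3 -m crank '[{"turn":[0,0,-0.0586],"slide":[0.177,0.379,0.026],"fingers":1},{"turn":[0,0,-0.0586],"slide":[0.177,0.379,0.026],"fingers":1},{"turn":[0,0,-0.0586],"slide":[0.177,0.379,0.026],"fingers":1},{"turn":[0,0,-0.0586],"slide":[0.177,0.379,0.026],"fingers":1},{"turn":[0,0,-0.0586],"slide":[0.177,0.379,0.026],"fingers":1}]'; python3 -m crank '[{"turn":[0,0,0],"slide":[0,0,0],"fingers":1},{"turn":[0,0,0],"slide":[0,0,0],"fingers":1}]'; python3 -c "
from h import *
go(.527,.281,.2,np.radians(33)); snap('wrist','w1.png')
c=get_calibration('wrist');print(proj(c,[get_state()['eef_pos'],[.527,.281,.04]]))"
```

```text
t: 0.98
eef_pos: [0.5218, 0.2859, 0.2005]
ee_rot: [-3.141, 0.0, 0.571]
force: [0.6, 1.3, 0.4]
width: 0.0879
t: 1.15
eef_pos: [0.5221, 0.2853, 0.2001]
ee_rot: [3.141, 0.001, 0.565]
force: [0.1, 0.1, -0.3]
width: 0.0873
slide [0.0037, 0.0125, 0.0002] turn [0.0, 0.0002, -0.0017] t 1.15 yaw 32.38 pos [0.5221 0.2853 0.2001]
[[319.96421059 249.44347849]
 [328.54480443 182.28678002]]
```

View pics/w1.png

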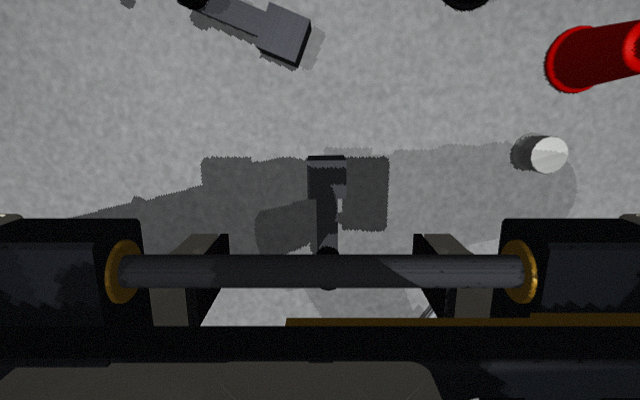

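Run:
```python
from h import *
i=cv2.imread('pics/w1.png')[140:260,250:410]
i=np.clip(i.astype(float)*2,0,255).astype(np.uint8)
cv2.imwrite('pics/w1c.png',cv2.resize(i,None,fx=5,fy=5,interpolation=cv2.INTER_CUBIC))
```

```text
(no output)
```

View pics/w1c.png

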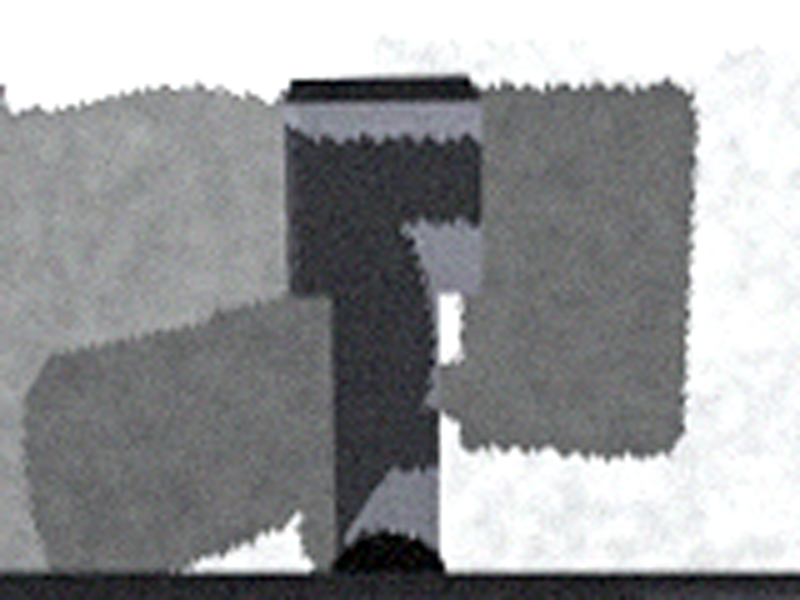

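The hub's top face runs from crop (283,100) to (482,293), and its sides are parallel to the picture's axes, so the yaw is nearly right.

Run:
```python
from h import *
np.set_printoptions(precision=4,suppress=True)
c=get_calibration('wrist')
p=(np.array([[284,100],[480,100],[482,292],[289,294]],float)+.5)/5-.5+[250,140]
a=onz(c,p,.04);m=a.mean(0);print(a,m,np.linalg.norm(a-np.roll(a,1,0),axis=1))
for i,j in((0,3),(1,2)): d=a[j]-a[i];print('yaw crank',np.degrees(np.arctan2(d[1],d[0])))
d=a[0]-a[1];print('y dir',np.degrees(np.arctan2(d[1],d[0])))
go(m[0],m[1],.2,np.radians(33))
```

```text
[[0.5338 0.3094 0.04  ]
 [0.553  0.2793 0.04  ]
 [0.5232 0.2591 0.04  ]
 [0.5035 0.2894 0.04  ]] [0.5284 0.2843 0.04  ] [0.0363 0.0357 0.036  0.0361]
yaw crank -146.57507606194184
yaw crank -145.89118661927978
y dir 122.51334832784421
slide [0.0091, 0.0113, 0.0006] turn [0.0, 0.0001, -0.0014] t 1.2 yaw 32.48 pos [0.5215 0.2866 0.2003]
```

```bash
python3 -m crank '[{"turn":[0,0,-0.0018],"slide":[0.009,0.0112,0.0],"fingers":1},{"turn":[0,0,-0.0018],"slide":[0.009,0.0112,0.15],"fingers":1},{"turn":[0,0,-0.0018],"slide":[0.009,0.0112,0.25],"fingers":1},{"turn":[0,0,-0.0018],"slide":[0.009,0.0112,0.25],"fingers":1},{"turn":[0,0,-0.0018],"slide":[0.009,0.0112,0.25],"fingers":1}]'; python3 -c "
from h import *
go(.5284,.2843,.011,np.radians(33.1))"
```

```text
t: 1.62
eef_pos: [0.5233, 0.283, 0.0679]
ee_rot: [3.141, 0.012, 0.581]
force: [-1.0, -0.8, -1.2]
width: 0.0874
slide [0.0114, 0.0034, 0.1136] turn [0.0002, 0.002, 0.0006] t 1.6167 yaw 33.31 pos [0.5233 0.283  0.0679]
```

```bash
python3 -m crank '[{"turn":[0,0,0],"slide":[0,0,0],"fingers":1},{"turn":[0,0,0],"slide":[0,0,0],"fingers":1}]'; python3 -c "
from h import *
go(.5284,.2843,.011,np.radians(33.1))"
```

```text
t: 1.78
eef_pos: [0.529, 0.2869, 0.0777]
ee_rot: [3.141, -0.002, 0.583]
force: [-0.7, -0.0, 0.5]
width: 0.0878
slide [-0.0042, 0.0036, 0.1333] turn [0.0001, -0.0003, 0.0008] t 1.7833 yaw 33.4 pos [0.529  0.2869 0.0777]
```

```bash
python3 -m crank '[{"turn":[0,0,0],"slide":[-0.003,0.003,0.05],"fingers":1},{"turn":[0,0,0],"slide":[-0.003,0.003,0.1],"fingers":1},{"turn":[0,0,0],"slide":[-0.003,0.003,0.132],"fingers":1},{"turn":[0,0,0],"slide":[-0.003,0.003,0.132],"fingers":1},{"turn":[0,0,0],"slide":[-0.003,0.003,0.132],"fingers":1}]'; python3 -c "
from h import *
go(.5284,.2843,.011,np.radians(33.1))"
```

```text
t: 2.2
eef_pos: [0.5287, 0.2845, 0.0118]
ee_rot: [-3.142, -0.003, 0.582]
force: [-0.3, 0.8, 1.4]
width: 0.0877
slide [-0.0006, -0.0, 0.0016] turn [-0.0, -0.0004, 0.0006] t 2.2 yaw 33.33 pos [0.5287 0.2845 0.0118]
```

Right where I want it, so I close the fingers.

```bash
python3 -m crank '[{"turn":[0,0,0],"slide":[0,0,0],"fingers":0},{"turn":[0,0,0],"slide":[0,0,0],"fingers":-1},{"turn":[0,0,0],"slide":[0,0,0],"fingers":-1},{"turn":[0,0,0],"slide":[0,0,0],"fingers":-1},{"turn":[0,0,0],"slide":[0,0,0],"fingers":-1}]' 30;python3 -m crank '[{"turn":[0,0,0],"slide":[0,0,0],"fingers":-1},{"turn":[0,0,0],"slide":[0,0,0],"fingers":-1}]' 30;  python3 -c "
from h import *
s=get_state();print(s['eef_pos'],s['ee_rot'])
snap('wrist','w2.png')"
```

```text
t: 2.62
eef_pos: [0.5278, 0.2835, 0.0103]
ee_rot: [-3.141, -0.001, 0.581]
force: [0.0, 1.0, -0.7]
width: 0.06
t: 2.78
eef_pos: [0.5276, 0.2832, 0.0097]
ee_rot: [-3.142, -0.0, 0.581]
force: [-0.4, 0.7, 0.4]
width: 0.0466
[0.52758017 0.28320777 0.00971042] [-3.14159023e+00 -1.12303057e-04  5.80601780e-01]
```

View pics/w2.png

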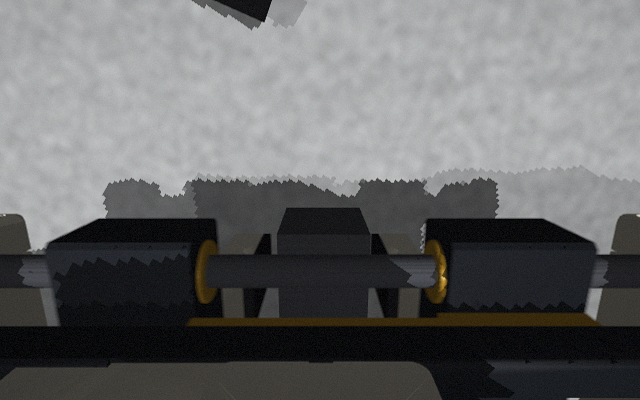

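```bash
python3 -m crank '[{"turn":[0,0,0],"slide":[0,0,0],"fingers":-1},{"turn":[0,0,0],"slide":[0,0,0],"fingers":-1},{"turn":[0,0,0],"slide":[0,0,0],"fingers":-1}]' 35;python3 -m crank '[{"turn":[0,0,0],"slide":[0,0,-0.06],"fingers":-1},{"turn":[0,0,0],"slide":[0,0,-0.12],"fingers":-1},{"turn":[0,0,0],"slide":[0,0,-0.2],"fingers":-1},{"turn":[0,0,0],"slide":[0,0,-0.28],"fingers":-1},{"turn":[0,0,0],"slide":[0,0,-0.36],"fingers":-1}]';  python3 -m crank '[{"turn":[0,0,0],"slide":[0,0,-0.12],"fingers":-1},{"turn":[0,0,0],"slide":[0,0,-0.12],"fingers":-1},{"turn":[0,0,0],"slide":[0,0,-0.12],"fingers":-1}]'
python3 - <<'E'
from h import *
s=get_state();print(s['eef_pos'],s['ee_rot'])
t=snap('top','t1.png'); cv2.imwrite('pics/t1c.png',cv2.resize(cv2.cvtColor(t,4)[150:280,160:300],None,fx=5,fy=5))
s=snap('scene','s1.png'); cv2.imwrite('pics/s1c.png',cv2.resize(cv2.cvtColor(s,4)[90:240,400:560],None,fx=4,fy=4))
go(.566,-.122,.25,np.radians(30))
E
```

```text
t: 3.08
eef_pos: [0.5276, 0.283, 0.0096]
ee_rot: [3.141, 0.0, 0.581]
force: [1.8, -1.2, 0.7]
width: 0.0359
t: 3.5
eef_pos: [0.5264, 0.2826, 0.1902]
ee_rot: [-3.141, 0.003, 0.58]
force: [0.7, 0.8, -5.2]
width: 0.0358
t: 3.75
eef_pos: [0.5291, 0.2845, 0.2548]
ee_rot: [-3.141, -0.008, 0.581]
force: [1.6, -0.1, -3.9]
width: 0.0356
[0.5291229  0.28450048 0.25484385] [-3.14053392 -0.00805402  0.58098173]
slide [-0.3786, 0.7208, -0.0028] turn [-0.0002, 0.0001, 0.009] t 3.85 yaw 33.24 pos [0.5267 0.2832 0.2489]
```

View pics/s1c.png

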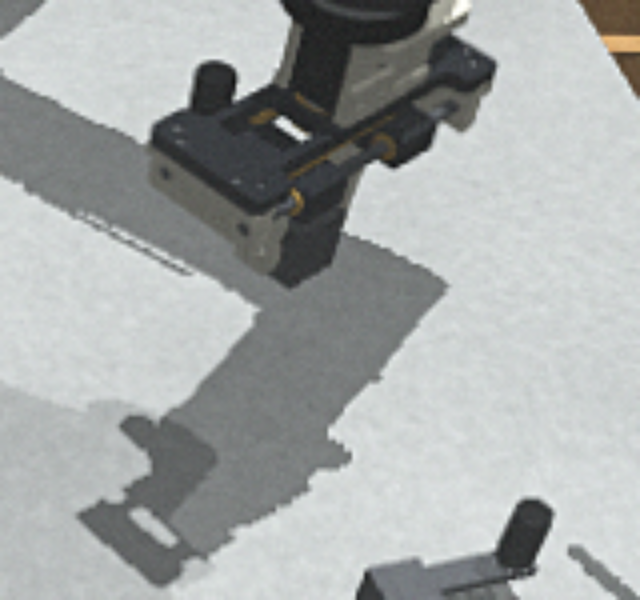

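View pics/t1c.png

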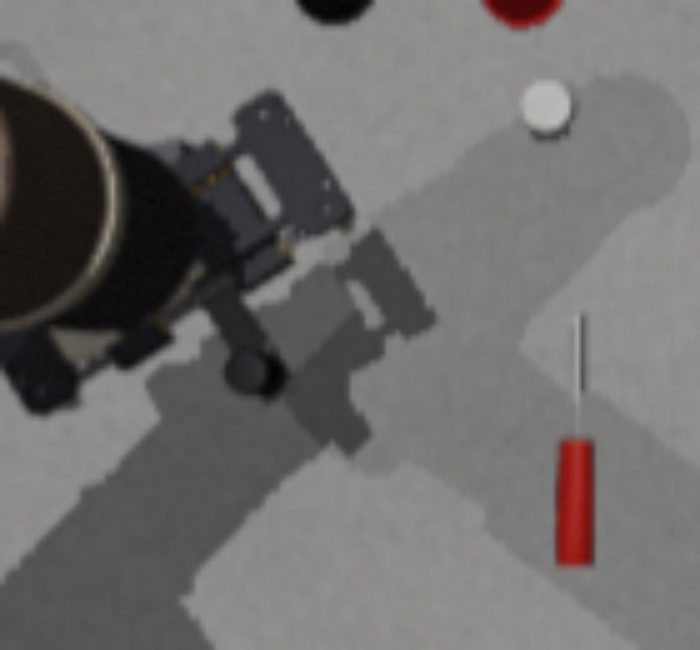

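The crank is held level, with 35.6 mm finger opening. Next I carry it to a vantage point short of the shaft, so the wrist camera can see the flats.

```bash
python3 -c "
from h import *
go(.488,-.167,.26,np.radians(30))"
```

```text
slide [-0.5584, 0.7105, -0.0227] turn [-0.0002, 0.0001, 0.009] t 3.85 yaw 33.24 pos [0.5267 0.2832 0.2489]
```

```bash
python3 -m crank '[{"turn":[0,0,0.009],"slide":[-0.02,0.03,-0.023],"fingers":-1},{"turn":[0,0,0.009],"slide":[-0.06,0.076,-0.023],"fingers":-1},{"turn":[0,0,0.009],"slide":[-0.11,0.14,-0.023],"fingers":-1},{"turn":[0,0,0.009],"slide":[-0.16,0.204,-0.023],"fingers":-1},{"turn":[0,0,0.009],"slide":[-0.21,0.267,-0.023],"fingers":-1}]';python3 -c "
from h import *
go(.488,-.167,.26,np.radians(30))"
```

```text
t: 4.27
eef_pos: [0.5109, 0.1121, 0.2579]
ee_rot: [-3.141, 0.005, 0.525]
force: [0.9, -0.7, -5.8]
width: 0.0354
slide [-0.3193, 0.4602, -0.0029] turn [-0.0001, 0.0009, 0.0002] t 4.2667 yaw 30.06 pos [0.5109 0.1121 0.2579]
```

```bash
python3 -m crank '[{"turn":[0,0,0],"slide":[-0.047,0.067,0],"fingers":-1},{"turn":[0,0,0],"slide":[-0.094,0.134,0],"fingers":-1},{"turn":[0,0,0],"slide":[-0.141,0.201,0],"fingers":-1},{"turn":[0,0,0],"slide":[-0.188,0.268,0],"fingers":-1},{"turn":[0,0,0],"slide":[-0.235,0.335,0],"fingers":-1}]';python3 -m crank '[{"turn":[0,0,0],"slide":[-0.042,0.062,0],"fingers":-1},{"turn":[0,0,0],"slide":[-0.084,0.125,0],"fingers":-1},{"turn":[0,0,0],"slide":[-0.084,0.125,0],"fingers":-1},{"turn":[0,0,0],"slide":[-0.084,0.125,0],"fingers":-1},{"turn":[0,0,0],"slide":[-0.084,0.125,0],"fingers":-1}]';python3 - <<'E'
from h import *
s=get_state();print(s['eef_pos'],s['ee_rot'])
c=get_calibration('wrist');snap('wrist','w3.png');np.save('w3c.npy',c['pose'])
print(proj(c,[[.566,-.122,.18],[.566,-.122,.202]]))
E
```

```text
t: 4.68
eef_pos: [0.4929, -0.0915, 0.2584]
ee_rot: [-3.139, 0.004, 0.524]
force: [1.0, 0.5, -4.7]
width: 0.0357
t: 5.1
eef_pos: [0.4887, -0.165, 0.2587]
ee_rot: [-3.139, 0.003, 0.522]
force: [-0.6, 0.1, -4.8]
width: 0.0356
[ 0.48870928 -0.16503086  0.25873454] [-3.13888113  0.00322561  0.52242379]
[[322.43711906  73.05222796]
 [322.53863031  69.04597553]]
```

View pics/w3.png

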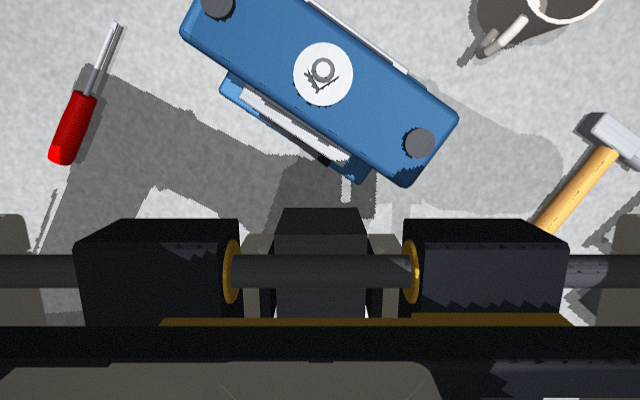

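Run:
```python
from h import *
i=cv2.imread('pics/w3.png')
cv2.imwrite('pics/w3z.png',cv2.resize(i[35:115,283:363],None,fx=7,fy=7,interpolation=cv2.INTER_CUBIC))
```

```text
(no output)
```

View pics/w3z.png

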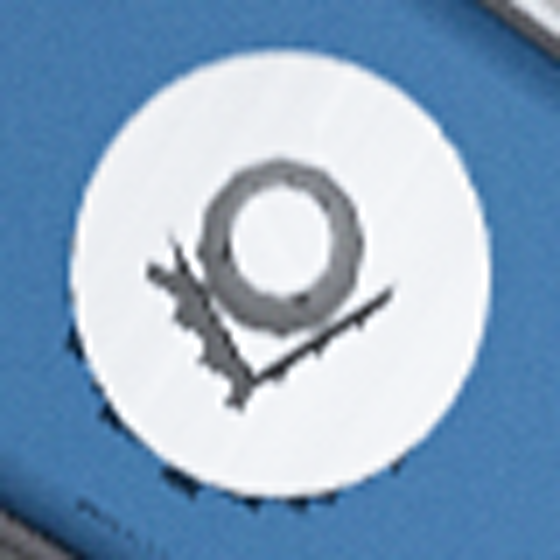

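The crop shows two edges of the square's top: (172,235) to (250,380), and (250,380) to (390,290). The collar circle is centred at about (281,273).

Run:
```python
from h import *
np.set_printoptions(precision=4,suppress=True)
c=get_calibration('wrist');c['pose']=np.load('w3c.npy')
f=lambda l:(np.array(l,float)+.5)/7-.5+[283,35]
i=cv2.imread('pics/w3.png').astype(int)
# collar ellipse: bright mask
m=(i.min(2)>150).astype(np.uint8); m[:35]=0;m[115:]=0;m[:,:283]=0;m[:,363:]=0
n,l,st,ce=cv2.connectedComponentsWithStats(m)
k=1+np.argmax(st[1:,4]);cn=cv2.findContours((l==k).astype(np.uint8),0,1)[0]
cn=max(cn,key=len);e=cv2.fitEllipse(cv2.convexHull(cn));print(e)
print('collar',onz(c,[e[0]],.18), 'manual',onz(c,f([[281,273]]),.18))
a=onz(c,f([[172,235],[250,380],[390,290]]),.202);print(a)
for d in(a[1]-a[0],a[2]-a[1]):print(np.linalg.norm(d),np.degrees(np.arctan2(d[1],d[0]))%90)
print('pilot outer',onz(c,f([[282,247]]),.205))
# press yaw from head: long edges
```

```text
((322.64404296875, 73.71507263183594), (59.49237823486328, 63.6153678894043), 179.63465881347656)
collar [[ 0.5657 -0.1223  0.18  ]] manual [[ 0.5658 -0.1223  0.18  ]]
[[ 0.562  -0.114   0.202 ]
 [ 0.5553 -0.1253  0.202 ]
 [ 0.5673 -0.1318  0.202 ]]
0.013096337918475143 59.308995535310984
0.013629698981470779 61.44927758861522
pilot outer [[ 0.5654 -0.1225  0.205 ]]
```

```bash
python3 - <<'E'
from h import *
np.set_printoptions(precision=4,suppress=True)
c=get_calibration('wrist');s=get_state()
i=cv2.imread('pics/w3.png').astype(int)
print(i[196:262:1,322].sum(1).tolist())
p=np.array(s['eef_pos']);R=Rn.from_euler('xyz',s['ee_rot'])
for r,z in((207.5,-.0096),(234.5,.0304)):
  for u in (277,321,366): print(r,u,R.inv().apply(onz(c,[[u,r]],p[2]+z)-p))
E
python3 - <<'E'
import cv2,numpy as np
i=cv2.imread('pics/w3.png')[195:330,230:410]
cv2.imwrite('pics/w3h.png',cv2.resize(np.clip(i*2.5,0,255).astype(np.uint8),None,fx=4,fy=4))
E
```

```text
[240, 243, 259, 259, 263, 254, 264, 256, 258, 266, 269, 201, 63, 75, 87, 91, 101, 72, 80, 91, 76, 78, 91, 85, 77, 94, 91, 74, 92, 96, 87, 78, 89, 78, 85, 81, 84, 84, 81, 129, 132, 118, 135, 130, 117, 129, 113, 129, 135, 134, 123, 123, 129, 146, 118, 135, 135, 125, 107, 90, 85, 103, 106, 106, 111, 116]
207.5 277 [[ 0.0184 -0.0214  0.0096]]
207.5 321 [[0.0184 0.0005 0.0096]]
207.5 366 [[0.0185 0.0229 0.0095]]
234.5 277 [[ 0.0184 -0.0166 -0.0304]]
234.5 321 [[ 0.0185  0.0005 -0.0304]]
234.5 366 [[ 0.0185  0.0179 -0.0305]]
```

View pics/w3h.png

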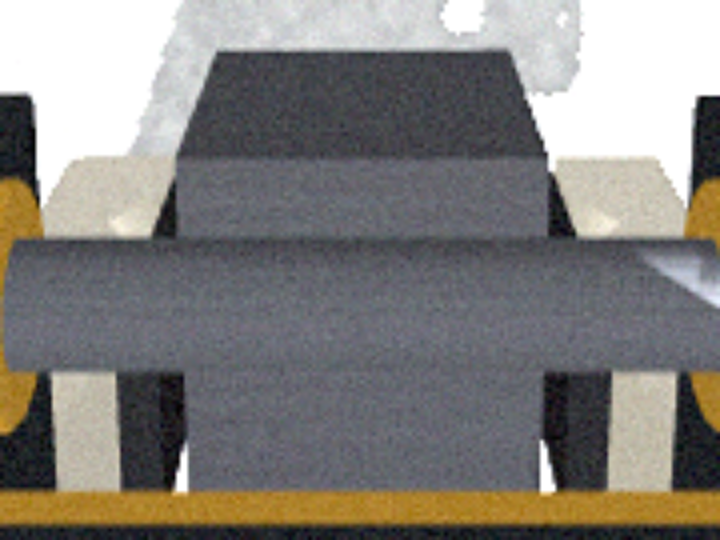

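Hub centre sits within about 0.5 mm of the tool axis. The flats are at 60° (mod 90°), so I'll use tool yaw -30°, with the axis at (0.5655, -0.1224).

```bash
python3 -c "
from h import *
go(.5653,-.1217,.24,np.radians(-30))"
```

```text
slide [0.1747, 0.0022, 0.0381] turn [-0.0001, 0.0005, 0.1667] t 5.15 yaw 30.01 pos [ 0.4892 -0.1644  0.2593]
```

```bash
python3 -m crank '[{"turn":[0,0,0.019],"slide":[0.04,0.0,0],"fingers":-1},{"turn":[0,0,0.038],"slide":[0.08,0,0],"fingers":-1},{"turn":[0,0,0.057],"slide":[0.12,0.001,0],"fingers":-1},{"turn":[0,0,0.076],"slide":[0.15,0.002,0.01],"fingers":-1},{"turn":[0,0,0.095],"slide":[0.175,0.002,0.02],"fingers":-1}]';python3 -c "
from h import *
go(.5653,-.1217,.24,np.radians(-30))"
```

```text
t: 5.57
eef_pos: [0.5673, -0.1197, 0.2503]
ee_rot: [-3.141, 0.001, -0.076]
force: [-0.5, 0.0, -5.3]
width: 0.0356
slide [-0.0037, 0.0044, 0.0205] turn [-0.0, 0.0001, 0.0712] t 5.5667 yaw -4.36 pos [ 0.5673 -0.1197  0.2503]
```

```bash
python3 -m crank '[{"turn":[0,0,0.019],"slide":[0,0.0,0],"fingers":-1},{"turn":[0,0,0.038],"slide":[0,0.003,0.01],"fingers":-1},{"turn":[0,0,0.057],"slide":[0,0.003,0.02],"fingers":-1},{"turn":[0,0,0.0712],"slide":[0,0.003,0.02],"fingers":-1},{"turn":[0,0,0.0712],"slide":[0,0.003,0.02],"fingers":-1}]';python3 -m crank '[{"turn":[0,0,0],"slide":[0,0,0],"fingers":-1},{"turn":[0,0,0],"slide":[0,0,0],"fingers":-1}]';python3 -c "
from h import *
go(.5653,-.1217,.23,np.radians(-30)); snap('scene','s2.png');snap('wrist','w4.png')
go(.5653,-.1217,.23,np.radians(-30));
i=cv2.imread('pics/s2.png')[120:260,230:380];cv2.imwrite('pics/s2c.png',cv2.resize(i,None,fx=5,fy=4))"
```

```text
t: 5.98
eef_pos: [0.5658, -0.1218, 0.2399]
ee_rot: [3.141, 0.002, -0.522]
force: [0.1, -0.6, -4.3]
width: 0.0362
t: 6.15
eef_pos: [0.5662, -0.1226, 0.2409]
ee_rot: [3.142, 0.0, -0.516]
force: [-0.3, 0.1, -5.2]
width: 0.0359
slide [-0.0025, -0.0008, 0.0219] turn [0.0, 0.0, 0.0012] t 6.15 yaw -29.55 pos [ 0.5662 -0.1226  0.2409]
slide [-0.0029, -0.0015, 0.0223] turn [-0.0, -0.0, 0.001] t 6.25 yaw -29.65 pos [ 0.5662 -0.1231  0.2411]
```

View pics/s2c.png

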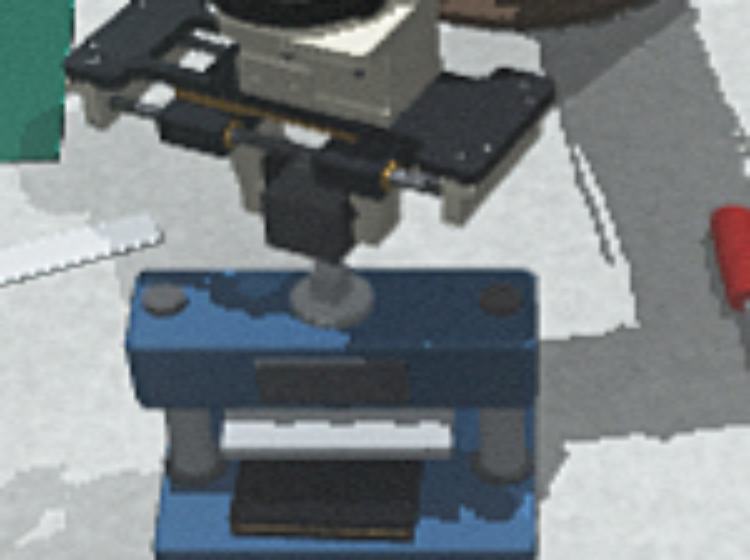

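View pics/w4.png

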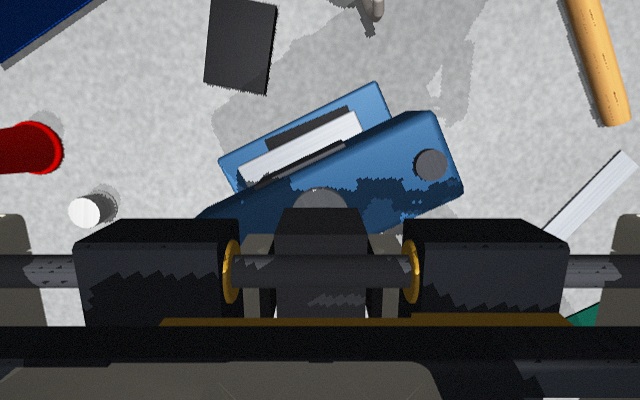

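```bash
python3 -m crank '[{"turn":[0,0,0.001],"slide":[-0.0025,-0.001,0.01],"fingers":-1},{"turn":[0,0,0.001],"slide":[-0.0025,-0.001,0.02],"fingers":-1},{"turn":[0,0,0.001],"slide":[-0.0025,-0.001,0.03],"fingers":-1},{"turn":[0,0,0.001],"slide":[-0.0025,-0.001,0.038],"fingers":-1},{"turn":[0,0,0.001],"slide":[-0.0025,-0.001,0.038],"fingers":-1}]';python3 -m crank '[{"turn":[0,0,0],"slide":[0,0,0],"fingers":-1},{"turn":[0,0,0],"slide":[0,0,0],"fingers":-1},{"turn":[0,0,0],"slide":[0,0,0],"fingers":-1}]';python3 -c "
from h import *
go(.5653,-.1217,.2112,np.radians(-30))"
```

```text
t: 6.67
eef_pos: [0.5645, -0.1225, 0.2207]
ee_rot: [3.141, 0.002, -0.527]
force: [-0.9, 0.6, -5.8]
width: 0.0359
t: 6.92
eef_pos: [0.5655, -0.1226, 0.2224]
ee_rot: [-3.141, -0.0, -0.527]
force: [0.5, -0.0, -4.5]
width: 0.0357
slide [-0.0012, -0.0013, 0.0224] turn [-0.0, -0.0001, -0.0005] t 6.9167 yaw -30.17 pos [ 0.5655 -0.1226  0.2224]
```

Mouth at about 0.213, just above the pilot tip. Now down onto the pilot in small steps, watching the force.

```bash
python3 -m crank '[{"turn":[0,0,0],"slide":[-0.0012,-0.0013,0.004],"fingers":-1},{"turn":[0,0,0],"slide":[-0.0012,-0.0013,0.008],"fingers":-1},{"turn":[0,0,0],"slide":[-0.0012,-0.0013,0.012],"fingers":-1},{"turn":[0,0,0],"slide":[-0.0012,-0.0013,0.012],"fingers":-1}]';python3 -m crank '[{"turn":[0,0,0],"slide":[0,0,0.004],"fingers":-1},{"turn":[0,0,0],"slide":[0,0,0.006],"fingers":-1},{"turn":[0,0,0],"slide":[0,0,0.006],"fingers":-1}]';python3 -c "
from h import *
go(.5653,-.1217,.2112,np.radians(-30));print(get_state()['force'],get_state()['moment'])"
```

```text
t: 7.25
eef_pos: [0.5648, -0.1216, 0.2155]
ee_rot: [3.141, 0.001, -0.527]
force: [0.0, -0.3, -5.1]
width: 0.0357
t: 7.5
eef_pos: [0.5649, -0.1216, 0.2128]
ee_rot: [3.141, 0.0, -0.527]
force: [-0.7, 0.5, -4.5]
width: 0.0357
slide [0.0007, -0.0002, 0.0032] turn [0.0, 0.0001, -0.0005] t 7.5 yaw -30.17 pos [ 0.5649 -0.1216  0.2128]
[-0.72061349  0.46762169 -4.46831456] [-0.07633545  0.02663057  0.00543644]
```

```bash
python3 -m crank '[{"turn":[0,0,0],"slide":[0,0,0.002],"fingers":-1},{"turn":[0,0,0],"slide":[0,0,0.004],"fingers":-1},{"turn":[0,0,0],"slide":[0,0,0.004],"fingers":-1}]';python3 -m crank '[{"turn":[0,0,0],"slide":[0,0,0.002],"fingers":-1},{"turn":[0,0,0],"slide":[0,0,0.004],"fingers":-1},{"turn":[0,0,0],"slide":[0,0,0.004],"fingers":-1}]'
```

```text
t: 7.75
eef_pos: [0.565, -0.1216, 0.2109]
ee_rot: [3.142, 0.0, -0.527]
force: [-0.2, 0.9, -5.3]
width: 0.0356
t: 8.0
eef_pos: [0.565, -0.1216, 0.2089]
ee_rot: [3.142, 0.0, -0.527]
force: [0.4, -0.3, -5.5]
width: 0.0356
```

```bash
python3 -m crank '[{"turn":[0,0,0],"slide":[0,0,0.002],"fingers":-1},{"turn":[0,0,0],"slide":[0,0,0.004],"fingers":-1},{"turn":[0,0,0],"slide":[0,0,0.006],"fingers":-1},{"turn":[0,0,0],"slide":[0,0,0.006],"fingers":-1}]';python3 -m crank '[{"turn":[0,0,0],"slide":[0,0,0.002],"fingers":-1},{"turn":[0,0,0],"slide":[0,0,0.004],"fingers":-1},{"turn":[0,0,0],"slide":[0,0,0.006],"fingers":-1},{"turn":[0,0,0],"slide":[0,0,0.006],"fingers":-1}]'; python3 -m crank '[{"turn":[0,0,0],"slide":[0,0,0.002],"fingers":-1},{"turn":[0,0,0],"slide":[0,0,0.004],"fingers":-1},{"turn":[0,0,0],"slide":[0,0,0.006],"fingers":-1},{"turn":[0,0,0],"slide":[0,0,0.006],"fingers":-1}]'
```

```text
t: 8.33
eef_pos: [0.5649, -0.1216, 0.2058]
ee_rot: [3.141, 0.0, -0.527]
force: [0.6, -0.4, -4.0]
width: 0.0356
t: 8.67
eef_pos: [0.5649, -0.1216, 0.2028]
ee_rot: [3.141, 0.0, -0.527]
force: [-0.7, 0.0, -5.8]
width: 0.0359
t: 9.0
eef_pos: [0.5649, -0.1216, 0.1998]
ee_rot: [3.141, 0.0, -0.527]
force: [-0.2, 1.0, -5.5]
width: 0.0359
```

Over the square and sliding down freely. I continue to the collar.

```bash
python3 -m crank '[{"turn":[0,0,0],"slide":[0,0,0.002],"fingers":-1},{"turn":[0,0,0],"slide":[0,0,0.004],"fingers":-1},{"turn":[0,0,0],"slide":[0,0,0.006],"fingers":-1},{"turn":[0,0,0],"slide":[0,0,0.008],"fingers":-1},{"turn":[0,0,0],"slide":[0,0,0.008],"fingers":-1}]';python3 -m crank '[{"turn":[0,0,0],"slide":[0,0,0.002],"fingers":-1},{"turn":[0,0,0],"slide":[0,0,0.004],"fingers":-1},{"turn":[0,0,0],"slide":[0,0,0.006],"fingers":-1},{"turn":[0,0,0],"slide":[0,0,0.006],"fingers":-1}]'; python3 -m crank '[{"turn":[0,0,0],"slide":[0,0,0.002],"fingers":-1},{"turn":[0,0,0],"slide":[0,0,0.003],"fingers":-1},{"turn":[0,0,0],"slide":[0,0,0.003],"fingers":-1}]'
```

```text
t: 9.42
eef_pos: [0.5649, -0.1216, 0.1958]
ee_rot: [3.141, 0.0, -0.527]
force: [-0.2, 0.3, -5.4]
width: 0.0358
t: 9.75
eef_pos: [0.5649, -0.1216, 0.1928]
ee_rot: [3.141, 0.0, -0.526]
force: [0.1, -0.4, -5.2]
width: 0.0362
t: 10.0
eef_pos: [0.565, -0.1216, 0.1915]
ee_rot: [3.142, 0.0, -0.527]
force: [-0.1, -0.2, -4.9]
width: 0.036
```

```bash
for i in 1 2; do python3 -m crank '[{"turn":[0,0,0],"slide":[0,0,0.001],"fingers":-1},{"turn":[0,0,0],"slide":[0,0,0.002],"fingers":-1},{"turn":[0,0,0],"slide":[0,0,0.002],"fingers":-1}]';done
```

```text
t: 10.25
eef_pos: [0.565, -0.1216, 0.1905]
ee_rot: [3.142, 0.0, -0.526]
force: [0.3, -0.6, -4.5]
width: 0.0356
t: 10.5
eef_pos: [0.5651, -0.1216, 0.1896]
ee_rot: [-3.142, -0.0, -0.526]
force: [-0.1, 0.1, -5.8]
width: 0.0357
```

```bash
for i in 1 2 3; do python3 -m crank '[{"turn":[0,0,0],"slide":[0,0,0.001],"fingers":-1},{"turn":[0,0,0],"slide":[0,0,0.001],"fingers":-1},{"turn":[0,0,0],"slide":[0,0,0.001],"fingers":-1}]' | grep -E "pos|force"; done
```

```text
eef_pos: [0.5651, -0.1216, 0.1896]
force: [-1.7, 0.6, 0.8]
eef_pos: [0.5652, -0.1217, 0.1896]
force: [-4.9, 1.7, 7.0]
eef_pos: [0.5652, -0.1216, 0.1895]
force: [-5.3, 2.4, 9.1]
```

The hub meets the collar (net +14 N, TCP z 0.1895), so the crank is fully home. I release, lift clear and move over the grip.

```bash
python3 -m crank '[{"turn":[0,0,0],"slide":[0,0,-0.001],"fingers":-1},{"turn":[0,0,0],"slide":[0,0,-0.001],"fingers":0.4},{"turn":[0,0,0],"slide":[0,0,-0.001],"fingers":0.4},{"turn":[0,0,0],"slide":[0,0,-0.001],"fingers":0.4},{"turn":[0,0,0],"slide":[0,0,-0.001],"fingers":0.4}]'; python3 -m crank '[{"turn":[0,0,0],"slide":[0,0,0],"fingers":0.4},{"turn":[0,0,0],"slide":[0,0,-0.05],"fingers":0.4},{"turn":[0,0,0],"slide":[0,0,-0.11],"fingers":0.4},{"turn":[0,0,0],"slide":[0,0,-0.16],"fingers":0.4},{"turn":[0,0,0],"slide":[0,0,-0.2],"fingers":0.4}]'; python3 -m crank '[{"turn":[0,0,0],"slide":[0,0,0],"fingers":0.4},{"turn":[0,0,0],"slide":[0,0,0],"fingers":0.4}]'
python3 -c "
from h import *
snap('scene','s3.png');snap('top','t3.png');snap('wrist','w5.png')
go(.5005,-.0849,.29,np.radians(-30));
i=cv2.imread('pics/s3.png')[110:260,220:380];cv2.imwrite('pics/s3c.png',cv2.resize(i,None,fx=5,fy=4))"
```

```text
t: 11.67
eef_pos: [0.5653, -0.1217, 0.1885]
ee_rot: [-3.142, -0.0, -0.527]
force: [-0.0, -1.2, -0.1]
width: 0.0566
t: 12.08
eef_pos: [0.5656, -0.1218, 0.2909]
ee_rot: [-3.141, -0.002, -0.526]
force: [1.0, -0.1, 0.6]
width: 0.0613
t: 12.25
eef_pos: [0.5657, -0.1216, 0.2898]
ee_rot: [-3.14, -0.002, -0.527]
force: [0.2, 0.2, -1.0]
width: 0.0613
slide [-0.1476, 0.001, -0.0049] turn [0.0001, 0.0003, -0.0005] t 12.4 yaw -30.17 pos [ 0.5645 -0.1216  0.2874]
```

View pics/s3c.png

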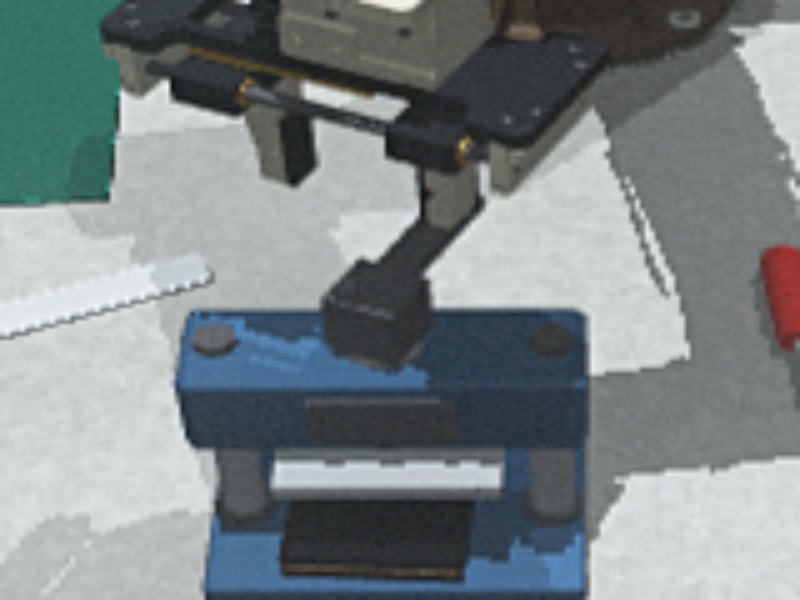

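View pics/w5.png

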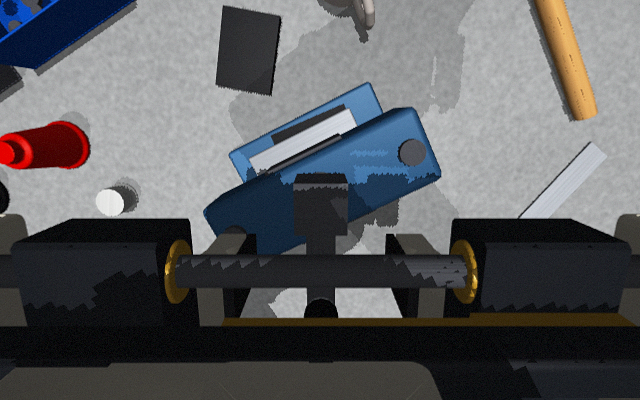

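The crank stands fully on the collar, with its grip toward the robot. I estimate the platen gap from the scene view and move over the grip.

```bash
python3 - <<'E'
from h import *
np.set_printoptions(precision=4,suppress=True)
cs=get_calibration('scene')
f=lambda l:(np.array(l,float)+.5)/[5,4]-.5+[220,110]
o,d=ray(cs,f([[270,498],[500,490],[290,575],[462,580]]))
for k,(dd) in enumerate(d):
    x=.5655+(.05 if k<2 else .06); print((o+dd*((x-o[0])/dd[0])))
E
python3 -m crank '[{"turn":[0,0,0],"slide":[-0.05,0,0],"fingers":0.4},{"turn":[0,0,0],"slide":[-0.1,0.001,0],"fingers":0.4},{"turn":[0,0,0],"slide":[-0.147,0.001,0],"fingers":0.4},{"turn":[0,0,0],"slide":[-0.147,0.001,0],"fingers":0.4},{"turn":[0,0,0],"slide":[-0.147,0.001,0],"fingers":0.4}]'; python3 -m crank '[{"turn":[0,0,0],"slide":[0,0,0],"fingers":0.4}]'
python3 -c "
from h import *
go(.5005,-.0849,.226,np.radians(-30))
i=snap('wrist','w6.png');c=get_calibration('wrist');print(proj(c,[.5005,-.0849,.268]))"
```

```text
[ 0.6155 -0.1802  0.1014]
[ 0.6155 -0.0718  0.0996]
[ 0.6255 -0.176   0.038 ]
[ 0.6255 -0.0925  0.0251]
t: 12.82
eef_pos: [0.5004, -0.0848, 0.2883]
ee_rot: [3.141, 0.0, -0.525]
force: [0.2, 0.8, 0.5]
width: 0.0616
t: 12.9
eef_pos: [0.5014, -0.0851, 0.2882]
ee_rot: [3.141, 0.0, -0.526]
force: [0.5, -0.4, -0.9]
width: 0.0615
slide [-0.0017, 0.0005, 0.1244] turn [0.0001, 0.0, -0.0004] t 12.9 yaw -30.14 pos [ 0.5014 -0.0851  0.2882]
[[319.2623925  238.59948605]]
```

View pics/w6.png

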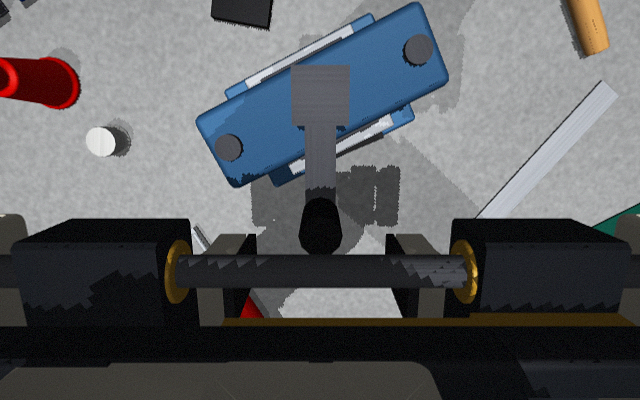

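```bash
python3 - <<'E'
from h import *
np.set_printoptions(precision=4,suppress=True)
c=get_calibration('wrist')
a=onz(c,[[291,66],[349,65],[350.5,126],[290.5,126]],.22);print(a,a.mean(0))
d=a[3]-a[0];print(np.degrees(np.arctan2(d[1],d[0])));d=a[2]-a[1];print(np.degrees(np.arctan2(d[1],d[0])))
print('grip arm', onz(c,[[305,195],[336,195]],.22))
E
python3 -m crank '[{"turn":[0,0,0],"slide":[-0.001,0,0.04],"fingers":0.4},{"turn":[0,0,0],"slide":[-0.001,0,0.08],"fingers":0.4},{"turn":[0,0,0],"slide":[-0.001,0,0.12],"fingers":0.4},{"turn":[0,0,0],"slide":[-0.001,0,0.122],"fingers":0.4},{"turn":[0,0,0],"slide":[-0.001,0,0.122],"fingers":0.4}]'
```

```text
[[ 0.59   -0.117   0.22  ]
 [ 0.5728 -0.1477  0.22  ]
 [ 0.5406 -0.131   0.22  ]
 [ 0.5597 -0.0982  0.22  ]] [ 0.5658 -0.1235  0.22  ]
148.18247437607175
152.50271997155218
grip arm [[ 0.5165 -0.0832  0.22  ]
 [ 0.5062 -0.101   0.22  ]]
t: 13.37
eef_pos: [0.5006, -0.0854, 0.2265]
ee_rot: [3.139, 0.002, -0.527]
force: [0.8, 0.7, 1.0]
width: 0.0614
```

```bash
python3 -m crank '[{"turn":[0,0,0],"slide":[0,0,0],"fingers":-1},{"turn":[0,0,0],"slide":[0,0,0],"fingers":-1},{"turn":[0,0,0],"slide":[0,0,0],"fingers":-1},{"turn":[0,0,0],"slide":[0,0,0],"fingers":-1},{"turn":[0,0,0],"slide":[0,0,0],"fingers":-1}]' 30;python3 -m crank '[{"turn":[0,0,0],"slide":[0,0,0],"fingers":-1},{"turn":[0,0,0],"slide":[0,0,0],"fingers":-1},{"turn":[0,0,0],"slide":[0,0,0],"fingers":-1},{"turn":[0,0,0],"slide":[0,0,0],"fingers":-1}]' 30; python3 -c "
from h import *
go(.5005,-.0849,.226,np.radians(-30));print(get_state()['force'])"
```

```text
t: 13.78
eef_pos: [0.5011, -0.0848, 0.2282]
ee_rot: [-3.141, -0.001, -0.526]
force: [0.4, -0.0, 0.3]
width: 0.0337
t: 14.12
eef_pos: [0.5009, -0.0848, 0.2278]
ee_rot: [-3.141, -0.0, -0.526]
force: [-0.2, 1.2, 1.2]
width: 0.0234
slide [-0.0005, 0.0005, 0.0037] turn [-0.0, -0.0, -0.0004] t 14.1167 yaw -30.16 pos [ 0.5009 -0.0848  0.2278]
[-0.2087967   1.16522928  1.24060213]
```

Gripped at 23.4 mm. I work out the slide numbers for a 75 mm circle, 12° per row.

Run:
```python
import numpy as np
p=lambda f:np.array([-0.15*np.cos(np.radians(f)),-0.15*np.sin(np.radians(f))])
for a in range(0,360,60): print(a,[np.round(p(a+12*k)-p(a),4).tolist() for k in range(1,6)])
```

```text
0 [[0.0033, -0.0312], [0.013, -0.061], [0.0286, -0.0882], [0.0496, -0.1115], [0.075, -0.1299]]
60 [[0.0286, -0.0128], [0.0593, -0.0193], [0.0907, -0.0193], [0.1214, -0.0128], [0.15, -0.0]]
120 [[0.0254, 0.0184], [0.0464, 0.0417], [0.062, 0.0689], [0.0717, 0.0987], [0.075, 0.1299]]
180 [[-0.0033, 0.0312], [-0.013, 0.061], [-0.0286, 0.0882], [-0.0496, 0.1115], [-0.075, 0.1299]]
240 [[-0.0286, 0.0128], [-0.0593, 0.0193], [-0.0907, 0.0193], [-0.1214, 0.0128], [-0.15, 0.0]]
300 [[-0.0254, -0.0184], [-0.0464, -0.0417], [-0.062, -0.0689], [-0.0717, -0.0987], [-0.075, -0.1299]]
```

```bash
cat > w.py <<'E'
from h import *
s=get_state();C=np.array([.5655,-.1224]);v=np.array(s['eef_pos'])[:2]-C;th=np.arctan2(v[1],v[0])
F=np.array(s['force']);tg=np.array([np.sin(th),-np.cos(th)]);ra=np.array([np.cos(th),np.sin(th)])
print('t %.2f angle %.1f r %.4f z %.4f tangential %.1f radial %.1f fz %.1f w %.4f yaw %.2f'%(s['t'],np.degrees(th),np.linalg.norm(v),s['eef_pos'][2],F[:2]@tg,F[:2]@ra,F[2],s['width'],np.degrees(s['ee_rot'][2])))
E
python3 -m crank '[{"turn":[0,0,0],"slide":[0.0033,-0.0312,0],"fingers":-1},{"turn":[0,0,0],"slide":[0.013,-0.061,0],"fingers":-1},{"turn":[0,0,0],"slide":[0.0286,-0.0882,0],"fingers":-1},{"turn":[0,0,0],"slide":[0.0496,-0.1115,0],"fingers":-1},{"turn":[0,0,0],"slide":[0.075,-0.1299,0],"fingers":-1}]';python3 w.py
```

```text
t: 14.53
eef_pos: [0.5648, -0.0464, 0.2277]
ee_rot: [3.141, 0.003, -0.526]
force: [-7.0, 0.7, 3.9]
width: 0.0237
t 14.53 angle 90.6 r 0.0760 z 0.2277 tangential -6.9 radial 0.7 fz 3.9 w 0.0237 yaw -30.12
```

The tangential force matches the free friction of about 5 N, so I continue turn 1.

```bash
python3 -m crank '[{"turn":[0,0,0],"slide":[0.0286,-0.0128,0],"fingers":-1},{"turn":[0,0,0],"slide":[0.0593,-0.0193,0],"fingers":-1},{"turn":[0,0,0],"slide":[0.0907,-0.0193,0],"fingers":-1},{"turn":[0,0,0],"slide":[0.1214,-0.0128,0],"fingers":-1},{"turn":[0,0,0],"slide":[0.15,0,0],"fingers":-1}]'>/dev/null;python3 w.py
python3 -m crank '[{"turn":[0,0,0],"slide":[0.0254,0.0184,0],"fingers":-1},{"turn":[0,0,0],"slide":[0.0464,0.0417,0],"fingers":-1},{"turn":[0,0,0],"slide":[0.062,0.0689,0],"fingers":-1},{"turn":[0,0,0],"slide":[0.0717,0.0987,0],"fingers":-1},{"turn":[0,0,0],"slide":[0.075,0.1299,0],"fingers":-1}]'>/dev/null;python3 w.py
```

```text
t 14.95 angle 30.4 r 0.0756 z 0.2275 tangential -8.5 radial -3.4 fz 4.3 w 0.0235 yaw -30.10
t 15.37 angle -29.2 r 0.0750 z 0.2273 tangential -6.3 radial -8.3 fz 3.9 w 0.0236 yaw -30.13
```

```bash
python3 -m crank '[{"turn":[0,0,0],"slide":[-0.0033,0.0312,0],"fingers":-1},{"turn":[0,0,0],"slide":[-0.013,0.061,0],"fingers":-1},{"turn":[0,0,0],"slide":[-0.0286,0.0882,0],"fingers":-1},{"turn":[0,0,0],"slide":[-0.0496,0.1115,0],"fingers":-1},{"turn":[0,0,0],"slide":[-0.075,0.1299,0],"fingers":-1}]'>/dev/null;python3 w.py; python3 -c "
from h import *
i=snap('scene','s4.png');cv2.imwrite('pics/s4c.png',cv2.resize(cv2.cvtColor(i,4)[110:260,220:380],None,fx=5,fy=4))"
```

```text
t 15.78 angle -88.5 r 0.0745 z 0.2280 tangential -6.4 radial -6.5 fz -0.6 w 0.0236 yaw -30.15
```

View pics/s4c.png

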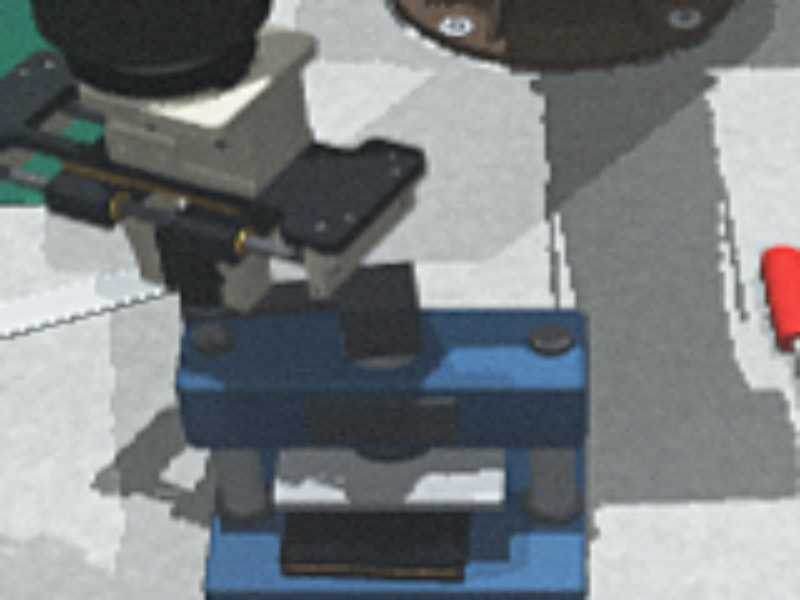

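The platen is coming down and the boards haven't moved. I keep winding.

```bash
python3 -m crank '[{"turn":[0,0,0],"slide":[-0.0286,0.0128,0],"fingers":-1},{"turn":[0,0,0],"slide":[-0.0593,0.0193,0],"fingers":-1},{"turn":[0,0,0],"slide":[-0.0907,0.0193,0],"fingers":-1},{"turn":[0,0,0],"slide":[-0.1214,0.0128,0],"fingers":-1},{"turn":[0,0,0],"slide":[-0.15,0,0],"fingers":-1}]'>/dev/null;python3 w.py
python3 -m crank '[{"turn":[0,0,0],"slide":[-0.0254,-0.0184,0],"fingers":-1},{"turn":[0,0,0],"slide":[-0.0464,-0.0417,0],"fingers":-1},{"turn":[0,0,0],"slide":[-0.062,-0.0689,0],"fingers":-1},{"turn":[0,0,0],"slide":[-0.0717,-0.0987,0],"fingers":-1},{"turn":[0,0,0],"slide":[-0.075,-0.1299,0],"fingers":-1}]'>/dev/null;python3 w.py
python3 -m crank '[{"turn":[0,0,0],"slide":[0.0033,-0.0312,0],"fingers":-1},{"turn":[0,0,0],"slide":[0.013,-0.061,0],"fingers":-1},{"turn":[0,0,0],"slide":[0.0286,-0.0882,0],"fingers":-1},{"turn":[0,0,0],"slide":[0.0496,-0.1115,0],"fingers":-1},{"turn":[0,0,0],"slide":[0.075,-0.1299,0],"fingers":-1}]'>/dev/null;python3 w.py
```

```text
t 16.25 angle -149.3 r 0.0750 z 0.2281 tangential -5.4 radial -2.9 fz -2.7 w 0.0234 yaw -30.19
t 16.67 angle 150.9 r 0.0760 z 0.2278 tangential -7.2 radial -1.7 fz 1.1 w 0.0239 yaw -30.18
t 17.08 angle 90.5 r 0.0760 z 0.2277 tangential -6.2 radial 1.4 fz 4.3 w 0.0236 yaw -30.12
```

```bash
python3 -m crank '[{"turn":[0,0,0],"slide":[0.0286,-0.0128,0],"fingers":-1},{"turn":[0,0,0],"slide":[0.0593,-0.0193,0],"fingers":-1},{"turn":[0,0,0],"slide":[0.0907,-0.0193,0],"fingers":-1},{"turn":[0,0,0],"slide":[0.1214,-0.0128,0],"fingers":-1},{"turn":[0,0,0],"slide":[0.15,0,0],"fingers":-1}]'>/dev/null;python3 w.py
python3 -c "
from h import *
i=snap('scene','s5.png');cv2.imwrite('pics/s5c.png',cv2.resize(cv2.cvtColor(i,4)[110:260,220:380],None,fx=5,fy=4))"
```

```text
t 17.50 angle 30.3 r 0.0756 z 0.2275 tangential -8.0 radial -2.4 fz 4.5 w 0.0235 yaw -30.10
```

View pics/s5c.png

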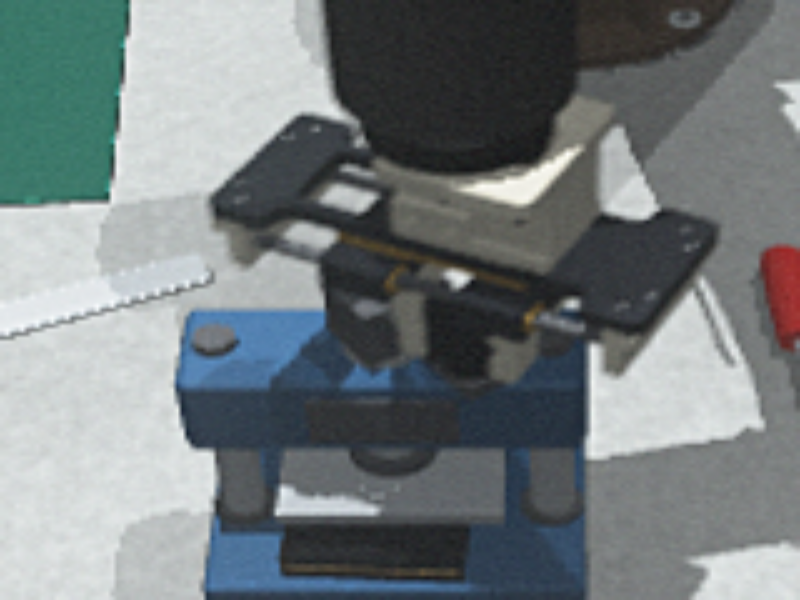

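Run:
```python
from h import *
cs=get_calibration('scene')
for n in ('s3','s4','s5'):
    i=cv2.imread(f'pics/{n}.png'); g=i[:,295:315].mean((1))
    print(n,[(r,*g[r].astype(int)) for r in range(226,258)])
# plane: expected rows of platen underside front edge at several heights
for z in (.1,.09,.08,.073,.07,.06,.05,.04): print(z,proj(cs,[.6155,-.126,z])[0].round(1), proj(cs,[.6255,-.126,z])[0].round(1))
```

```text
s3 [(226, np.int64(194), np.int64(189), np.int64(182)), (227, np.int64(211), np.int64(206), np.int64(198)), (228, np.int64(205), np.int64(199), np.int64(193)), (229, np.int64(205), np.int64(199), np.int64(193)), (230, np.int64(212), np.int64(207), np.int64(199)), (231, np.int64(190), np.int64(185), np.int64(177)), (232, np.int64(115), np.int64(111), np.int64(106)), (233, np.int64(93), np.int64(90), np.int64(85)), (234, np.int64(79), np.int64(76), np.int64(73)), (235, np.int64(35), np.int64(33), np.int64(30)), (236, np.int64(40), np.int64(38), np.int64(36)), (237, np.int64(42), np.int64(40), np.int64(38)), (238, np.int64(44), np.int64(41), np.int64(39)), (239, np.int64(42), np.int64(41), np.int64(38)), (240, np.int64(44), np.int64(41), np.int64(39)), (241, np.int64(43), np.int64(40), np.int64(38)), (242, np.int64(45), np.int64(42), np.int64(39)), (243, np.int64(46), np.int64(43), np.int64(40)), (244, np.int64(45), np.int64(43), np.int64(40)), (245, np.int64(48), np.int64(44), np.int64(41)), (246, np.int64(51), np.int64(48), np.int64(45)), (247, np.int64(52), np.int64(48), np.int64(45)
[... 3263 characters left out ...]
.int64(48), np.int64(44), np.int64(41)), (250, np.int64(46), np.int64(42), np.int64(38)), (251, np.int64(43), np.int64(39), np.int64(34)), (252, np.int64(55), np.int64(60), np.int64(62)), (253, np.int64(56), np.int64(63), np.int64(68)), (254, np.int64(38), np.int64(36), np.int64(34)), (255, np.int64(102), np.int64(75), np.int64(53)), (256, np.int64(155), np.int64(113), np.int64(74)), (257, np.int64(130), np.int64(97), np.int64(65))]
0.1 [296.6 233.3] [296.7 236.6]
0.09 [296.9 235.9] [297.  239.2]
0.08 [297.1 238.5] [297.2 241.8]
0.073 [297.3 240.3] [297.3 243.6]
0.07 [297.3 241. ] [297.4 244.3]
0.06 [297.5 243.5] [297.6 246.8]
0.05 [297.8 246. ] [297.9 249.3]
0.04 [298.  248.5] [298.1 251.8]
```

The platen underside is at about 0.069, so the gap to the boards is about 29 mm, or 1.45 turns. I wind one more full turn, then slow down.

```bash
python3 -m crank '[{"turn":[0,0,0],"slide":[0.0254,0.0184,0],"fingers":-1},{"turn":[0,0,0],"slide":[0.0464,0.0417,0],"fingers":-1},{"turn":[0,0,0],"slide":[0.062,0.0689,0],"fingers":-1},{"turn":[0,0,0],"slide":[0.0717,0.0987,0],"fingers":-1},{"turn":[0,0,0],"slide":[0.075,0.1299,0],"fingers":-1}]'>/dev/null;python3 w.py
python3 -m crank '[{"turn":[0,0,0],"slide":[-0.0033,0.0312,0],"fingers":-1},{"turn":[0,0,0],"slide":[-0.013,0.061,0],"fingers":-1},{"turn":[0,0,0],"slide":[-0.0286,0.0882,0],"fingers":-1},{"turn":[0,0,0],"slide":[-0.0496,0.1115,0],"fingers":-1},{"turn":[0,0,0],"slide":[-0.075,0.1299,0],"fingers":-1}]'>/dev/null;python3 w.py
python3 -m crank '[{"turn":[0,0,0],"slide":[-0.0286,0.0128,0],"fingers":-1},{"turn":[0,0,0],"slide":[-0.0593,0.0193,0],"fingers":-1},{"turn":[0,0,0],"slide":[-0.0907,0.0193,0],"fingers":-1},{"turn":[0,0,0],"slide":[-0.1214,0.0128,0],"fingers":-1},{"turn":[0,0,0],"slide":[-0.15,0,0],"fingers":-1}]'>/dev/null;python3 w.py
python3 -m crank '[{"turn":[0,0,0],"slide":[-0.0254,-0.0184,0],"fingers":-1},{"turn":[0,0,0],"slide":[-0.0464,-0.0417,0],"fingers":-1},{"turn":[0,0,0],"slide":[-0.062,-0.0689,0],"fingers":-1},{"turn":[0,0,0],"slide":[-0.0717,-0.0987,0],"fingers":-1},{"turn":[0,0,0],"slide":[-0.075,-0.1299,0],"fingers":-1}]'>/dev/null;python3 w.py
```

```text
t 17.97 angle -29.2 r 0.0751 z 0.2273 tangential -7.5 radial -7.2 fz 4.5 w 0.0235 yaw -30.13
t 18.38 angle -88.4 r 0.0745 z 0.2279 tangential -6.9 radial -6.4 fz -0.3 w 0.0238 yaw -30.15
t 18.80 angle -149.3 r 0.0750 z 0.2281 tangential -6.5 radial -2.1 fz -2.9 w 0.0232 yaw -30.19
t 19.22 angle 150.9 r 0.0760 z 0.2278 tangential -7.6 radial -1.2 fz 1.4 w 0.0232 yaw -30.18
```

```bash
python3 -m crank '[{"turn":[0,0,0],"slide":[0.0033,-0.0312,0],"fingers":-1},{"turn":[0,0,0],"slide":[0.013,-0.061,0],"fingers":-1},{"turn":[0,0,0],"slide":[0.0286,-0.0882,0],"fingers":-1},{"turn":[0,0,0],"slide":[0.0496,-0.1115,0],"fingers":-1},{"turn":[0,0,0],"slide":[0.075,-0.1299,0],"fingers":-1}]'>/dev/null;python3 w.py
python3 -m crank '[{"turn":[0,0,0],"slide":[0.0286,-0.0128,0],"fingers":-1},{"turn":[0,0,0],"slide":[0.0593,-0.0193,0],"fingers":-1},{"turn":[0,0,0],"slide":[0.0907,-0.0193,0],"fingers":-1},{"turn":[0,0,0],"slide":[0.1214,-0.0128,0],"fingers":-1},{"turn":[0,0,0],"slide":[0.15,0,0],"fingers":-1}]'>/dev/null;python3 w.py
python3 - <<'E'
from h import *
i=snap('scene','s6.png');cv2.imwrite('pics/s6c.png',cv2.resize(cv2.cvtColor(i,4)[110:270,220:380],None,fx=5,fy=4))
print([(r,int(i[r,295:315].mean())) for r in range(236,258)])
E
```

```text
t 19.63 angle 90.5 r 0.0760 z 0.2277 tangential -5.8 radial 1.4 fz 5.2 w 0.0233 yaw -30.12
t 20.05 angle 30.3 r 0.0756 z 0.2274 tangential -7.6 radial -2.9 fz 5.3 w 0.0233 yaw -30.10
[(236, 104), (237, 106), (238, 107), (239, 104), (240, 104), (241, 108), (242, 114), (243, 104), (244, 81), (245, 74), (246, 48), (247, 39), (248, 43), (249, 45), (250, 43), (251, 40), (252, 59), (253, 62), (254, 37), (255, 76), (256, 114), (257, 98)]
```

View pics/s6c.png

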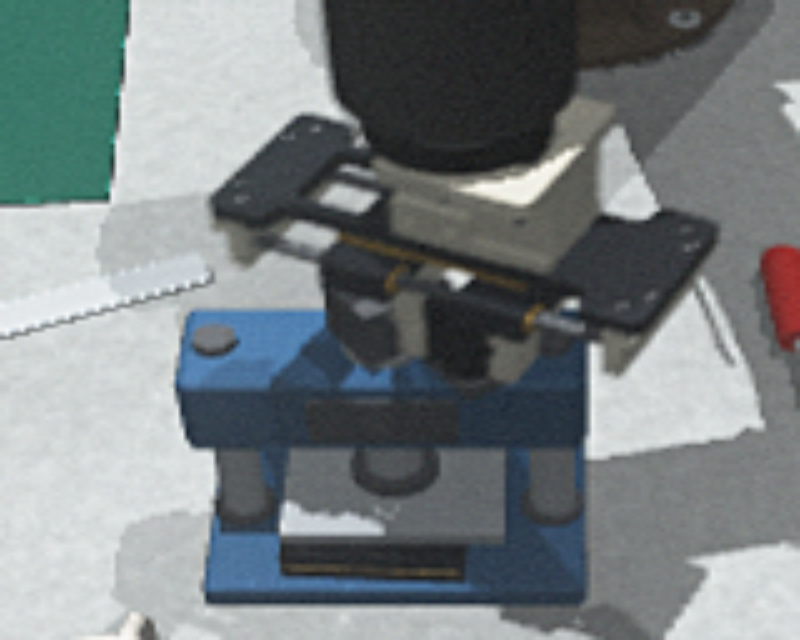

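The gap is about 9.5 mm, or about 170°. I do 120° more at this pace, then fine steps.

```bash
python3 -m crank '[{"turn":[0,0,0],"slide":[0.0254,0.0184,0],"fingers":-1},{"turn":[0,0,0],"slide":[0.0464,0.0417,0],"fingers":-1},{"turn":[0,0,0],"slide":[0.062,0.0689,0],"fingers":-1},{"turn":[0,0,0],"slide":[0.0717,0.0987,0],"fingers":-1},{"turn":[0,0,0],"slide":[0.075,0.1299,0],"fingers":-1}]'>/dev/null;python3 w.py
python3 -m crank '[{"turn":[0,0,0],"slide":[-0.0033,0.0312,0],"fingers":-1},{"turn":[0,0,0],"slide":[-0.013,0.061,0],"fingers":-1},{"turn":[0,0,0],"slide":[-0.0286,0.0882,0],"fingers":-1}]'>/dev/null;python3 w.py
python3 - <<'E'
from h import *
i=snap('scene','s7.png')
print([(r,int(i[r,295:315].mean())) for r in range(240,258)])
p=lambda f:np.array([-0.15*np.cos(np.radians(f)),-0.15*np.sin(np.radians(f))])
for a in (216,246,276,306,336): print(a,[np.round(p(a+6*k)-p(a),4).tolist() for k in range(1,6)])
E
python3 w.py
```

```text
t 20.52 angle -29.2 r 0.0750 z 0.2273 tangential -7.2 radial -7.5 fz 4.4 w 0.0235 yaw -30.12
t 20.77 angle -64.6 r 0.0747 z 0.2276 tangential -6.8 radial -7.6 fz 1.6 w 0.0233 yaw -30.14
[(240, 109), (241, 110), (242, 113), (243, 121), (244, 116), (245, 87), (246, 82), (247, 61), (248, 39), (249, 45), (250, 44), (251, 45), (252, 66), (253, 69), (254, 46), (255, 66), (256, 89), (257, 85)]
216 [[-0.0099, 0.0122], [-0.021, 0.0233], [-0.0332, 0.0332], [-0.0464, 0.0417], [-0.0603, 0.0489]]
246 [[-0.0147, 0.0056], [-0.0298, 0.0097], [-0.0453, 0.0121], [-0.061, 0.013], [-0.0767, 0.0121]]
276 [[-0.0155, -0.0025], [-0.0307, -0.0065], [-0.0453, -0.0121], [-0.0593, -0.0193], [-0.0725, -0.0278]]
306 [[-0.0122, -0.0099], [-0.0233, -0.021], [-0.0332, -0.0332], [-0.0417, -0.0464], [-0.0489, -0.0603]]
336 [[-0.0056, -0.0147], [-0.0097, -0.0298], [-0.0121, -0.0453], [-0.013, -0.061], [-0.0121, -0.0767]]
t 20.82 angle -66.6 r 0.0745 z 0.2278 tangential -2.9 radial -4.5 fz -0.2 w 0.0233 yaw -30.20
```

```bash
python3 -m crank '[{"turn":[0,0,0],"slide":[-0.0099,0.0122,0],"fingers":-1},{"turn":[0,0,0],"slide":[-0.021,0.0233,0],"fingers":-1},{"turn":[0,0,0],"slide":[-0.0332,0.0332,0],"fingers":-1},{"turn":[0,0,0],"slide":[-0.0464,0.0417,0],"fingers":-1},{"turn":[0,0,0],"slide":[-0.0603,0.0489,0],"fingers":-1}]'>/dev/null;python3 w.py
python3 -m crank '[{"turn":[0,0,0],"slide":[-0.0147,0.0056,0],"fingers":-1},{"turn":[0,0,0],"slide":[-0.0298,0.0097,0],"fingers":-1},{"turn":[0,0,0],"slide":[-0.0453,0.0121,0],"fingers":-1}]'>/dev/null;python3 w.py
python3 -m crank '[{"turn":[0,0,0],"slide":[-0.0157,0.0009,0],"fingers":-1},{"turn":[0,0,0],"slide":[-0.0314,0,0],"fingers":-1}]'>/dev/null;python3 w.py
```

```text
t 21.23 angle -93.8 r 0.0743 z 0.2282 tangential -8.9 radial -2.9 fz -2.3 w 0.0238 yaw -30.13
t 21.48 angle -111.8 r 0.0742 z 0.2284 tangential -8.6 radial -0.2 fz -2.5 w 0.0232 yaw -30.13
t 21.65 angle -124.0 r 0.0744 z 0.2284 tangential -9.9 radial 0.9 fz -3.6 w 0.0238 yaw -30.14
```

The tangential force is up about 2 to 3 N over the free value, which suggests the platen has touched. I look before going on.

```bash
python3 - <<'E'
from h import *
i=snap('scene','s8.png');cv2.imwrite('pics/s8c.png',cv2.resize(cv2.cvtColor(i,4)[200:275,255:355],None,fx=7,fy=7,interpolation=cv2.INTER_CUBIC))
print([(r,int(i[r,295:315].mean())) for r in range(240,258)])
E
python3 w.py
```

```text
[(240, 200), (241, 200), (242, 201), (243, 207), (244, 177), (245, 92), (246, 85), (247, 64), (248, 48), (249, 51), (250, 48), (251, 46), (252, 69), (253, 71), (254, 47), (255, 86), (256, 120), (257, 100)]
t 21.70 angle -125.0 r 0.0744 z 0.2284 tangential -6.9 radial 0.2 fz -4.5 w 0.0234 yaw -30.16
```

View pics/s8c.png

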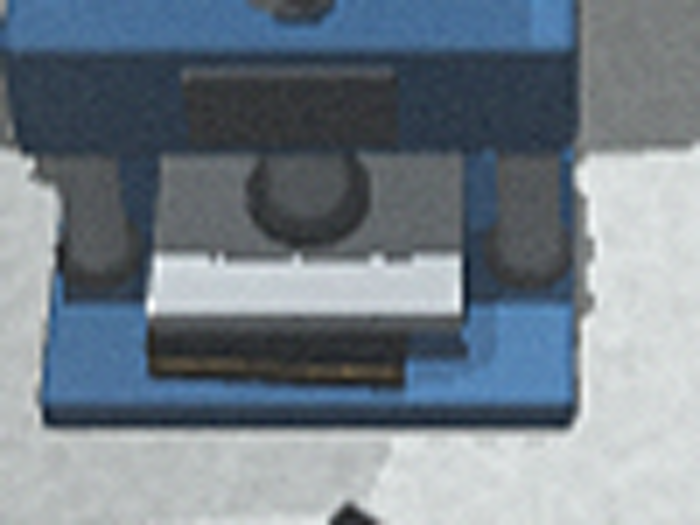

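Between the last two pictures the platen's lower edge stayed at row 247.4 while the crank turned about 58° (3.2 mm). So the platen is on the boards with about 60 to 80 N, and the force rise of about 3 N × 24 agrees. One small 6° nudge to confirm the stiffness.

```bash
python3 -m crank '[{"turn":[0,0,0],"slide":[-0.008,-0.001,0],"fingers":-1},{"turn":[0,0,0],"slide":[-0.0155,-0.0025,0],"fingers":-1}]'>/dev/null;python3 w.py
python3 -m crank '[{"turn":[0,0,0],"slide":[0,0,0],"fingers":-1},{"turn":[0,0,0],"slide":[0,0,0],"fingers":-1}]'>/dev/null;python3 w.py
```

```text
t 21.87 angle -130.0 r 0.0744 z 0.2285 tangential -9.1 radial 2.0 fz -2.1 w 0.0234 yaw -30.14
t 22.03 angle -130.3 r 0.0745 z 0.2283 tangential -8.3 radial 1.7 fz -2.4 w 0.0234 yaw -30.14
```

It has stiffened to about 8.5 N, the value expected for about 80 N. I release and lift off.

```bash
python3 -m crank '[{"turn":[0,0,0],"slide":[0,0,0],"fingers":0.4},{"turn":[0,0,0],"slide":[0,0,0],"fingers":0.4},{"turn":[0,0,0],"slide":[0,0,0],"fingers":0.4},{"turn":[0,0,0],"slide":[0,0,0],"fingers":0.4},{"turn":[0,0,0],"slide":[0,0,0],"fingers":0.4}]';python3 -m crank '[{"turn":[0,0,0],"slide":[0,0,0],"fingers":0.4},{"turn":[0,0,0],"slide":[0,0,-0.04],"fingers":0.4},{"turn":[0,0,0],"slide":[0,0,-0.1],"fingers":0.4},{"turn":[0,0,0],"slide":[0,0,-0.16],"fingers":0.4},{"turn":[0,0,0],"slide":[0,0,-0.2],"fingers":0.4}]';python3 -m crank '[{"turn":[0,0,0],"slide":[-0.08,0,0],"fingers":0.4},{"turn":[0,0,0],"slide":[-0.16,0,0],"fingers":0.4},{"turn":[0,0,0],"slide":[-0.2,0,0],"fingers":0.4},{"turn":[0,0,0],"slide":[-0.2,0,0],"fingers":0.4}]';python3 -m crank '[{"turn":[0,0,0],"slide":[0,0,0],"fingers":0.4},{"turn":[0,0,0],"slide":[0,0,0],"fingers":0.4},{"turn":[0,0,0],"slide":[0,0,0],"fingers":0.4}]'
python3 - <<'E'
from h import *
i=snap('scene','s9.png');cv2.imwrite('pics/s9c.png',cv2.resize(cv2.cvtColor(i,4)[150:275,220:380],None,fx=5,fy=4.8,interpolation=cv2.INTER_CUBIC))
print([(r,int(i[r,295:315].mean())) for r in range(243,258)])
snap('wrist','w9.png');snap('top','t9.png')
E
```

```text
t: 22.45
eef_pos: [0.5153, -0.178, 0.2275]
ee_rot: [3.141, 0.0, -0.526]
force: [0.9, 0.2, 0.4]
width: 0.0512
t: 22.87
eef_pos: [0.5159, -0.1785, 0.3306]
ee_rot: [-3.141, -0.003, -0.526]
force: [0.6, -0.6, 1.3]
width: 0.0612
t: 23.2
eef_pos: [0.426, -0.1268, 0.3287]
ee_rot: [-3.139, -0.002, -0.525]
force: [0.0, -0.6, 0.7]
width: 0.0615
t: 23.45
eef_pos: [0.4295, -0.1281, 0.3274]
ee_rot: [3.141, 0.0, -0.527]
force: [0.2, 0.0, 0.0]
width: 0.0614
[(243, 197), (244, 167), (245, 88), (246, 80), (247, 62), (248, 47), (249, 51), (250, 48), (251, 46), (252, 64), (253, 67), (254, 44), (255, 81), (256, 118), (257, 101)]
```

View pics/s9c.png

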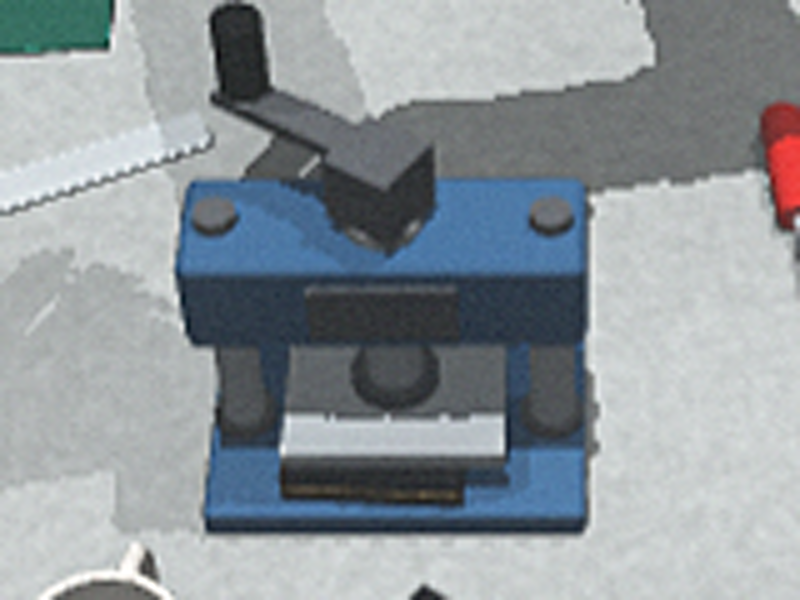

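View pics/w9.png

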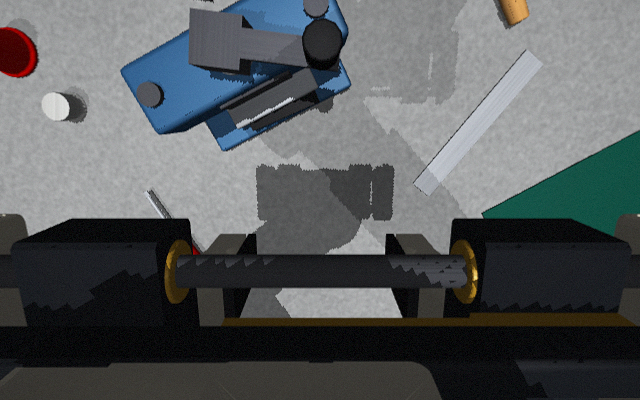

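View pics/t9.png

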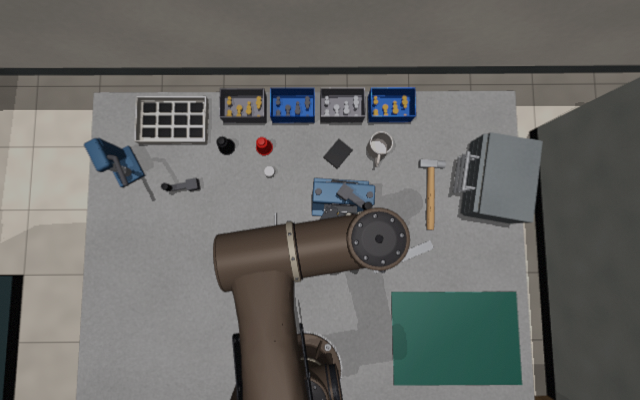

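Run:
```python
from h import *
cs=get_calibration('scene')
for z0 in(.18,.186):
  for a in(5,95,-85): 
    t=np.radians(a);P=[.5657+.02546*np.cos(t),-.1224+.02546*np.sin(t)]
    print(z0,a,[((proj(cs,[*P,z])[0]-[220,150]+.5)*[5,4.8]-.5).round(0) for z in(z0+.04,z0)])
```

```text
0.18 5 [array([382., 197.]), array([387., 255.])]
0.18 95 [array([433., 152.]), array([436., 210.])]
0.18 -85 [array([320., 164.]), array([326., 222.])]
0.186 5 [array([382., 188.]), array([387., 247.])]
0.186 95 [array([432., 143.]), array([436., 202.])]
0.186 -85 [array([319., 155.]), array([325., 214.])]
```

Run:
```python
import cv2
i=cv2.imread('pics/s9.png');cv2.imwrite('pics/s9z.png',cv2.resize(i[170:210,270:320],None,fx=14,fy=14,interpolation=cv2.INTER_CUBIC))
```

```text
(no output)
```

View pics/s9z.png

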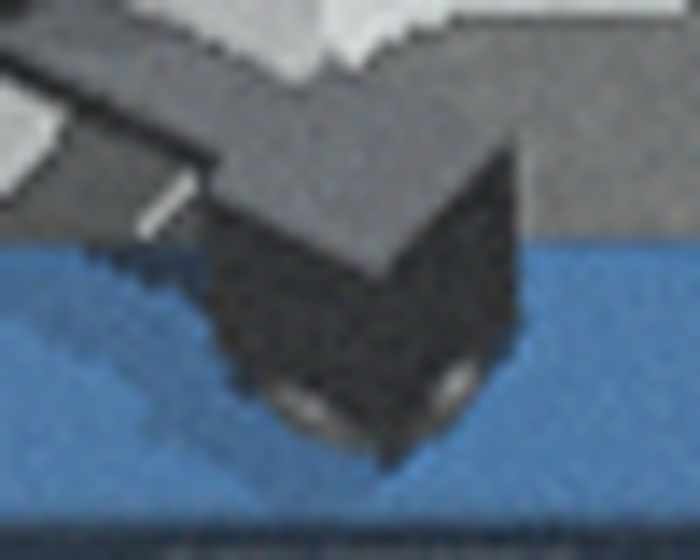

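The hub's lower corner is at raw (297.2, 202.7), exactly where a seated hub should project. The collar shows beneath it, and the boards and bystanders are unchanged.

```bash
python3 -c "
from station import *
print(job_done())"
```

```text
the job is handed in; nothing more can be done
None
```

The boards are clamped and the job is handed in at about 23.6 s. No verdict came back. I took the crank nearest the base, saw the shaft flats in the wrist camera (60° mod 90°), and turned the crank to match. It slid down with no contact force until it met the collar, where I pressed with about 14 N. I then wound it clockwise by its grip, about 2¾ turns.

**Clamping force:** I estimate 60–95 N on the boards; this was inferred, not measured.
- The platen's lower edge stopped moving in the pictures over about the last 64° of winding, which is roughly 3.5 mm of spring.
- The force at the grip rose from about 6.5 N to 8.5–9.5 N.

**Last checks:**
- **Crank:** after release the hub's lower corner matched the seated position in the image to within a pixel. Its upper corners read a few millimetres high in one enlarged crop. I put that down to edge picking, because the tool height had changed by less than 1 mm while winding.
- **Boards and bystanders:** the boards' front edge stayed in the same picture row. What could be seen of the other things in the last top view had not moved; the arm hid part of the screwdriver and rule.
- **Robot:** the gripper was open and clear, with no force on the tool.

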